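# Get the red-capped spice jar out from behind the others

## Robot

A 6-joint arm with a two-finger parallel gripper is mounted at the origin on a cart in front of the work surface, level with it; the furniture and walls round the work are solid. World frame = base frame: x ahead of the robot, y to its left, z up, the work surface at z = 0. Lengths are in m, angles in degrees, forces in N, time in s.
With the tool pointing down it reaches from about 0.3 to 0.75 m from the base axis. Payload 8.5 kg.
Tool frame: the origin (TCP) lies midway between the tips of the shut fingers; the grasp point (between the pads) lies 19 mm behind it (env.pinch_z is the z of the grasp point in the tool frame, in m); z points along the fingers, y is the line along which they close (so a half turn about z gives the same grasp; the last joint's range is limited). The gripper opens to 85 mm and grips with 20 to 120 N. Pads are 22 mm wide; open, the fingers measure 114 mm over their backs; the gripper's body (76 mm by 85 mm) begins 54 mm behind the grasp point. The pads swing forward as they close: fully open they stand 13 mm farther back than shut.
Start: joints at [57.164, 21.807, 74.336, -0, 83.858, -12.336], TCP at [0.193, 0.515, 0.231] pointing down, gripper open.
Joint ranges: [-178.18, 178.18], [-50.72, 133.34], [12.68, 142.11], [-81.47, 261.47], [9.98, 163.14], [-165.26, 165.26]. Speed limits (degrees/s): [136.94, 136.94, 180, 180, 180, 180].

## Interface

Orientations are given as a 3x3 rotation matrix whose columns are the frame's x, y, z axes.
In Python, from rig import env gives the robot as it stands.
- The arm moves only by the tool arm_command, never from a script. Its argument "deltas" is a list of rows, each an object of numbers: "rx", "ry", "rz": the turn, a rotation vector about the tool's x, y, z in rad; "dx", "dy", "dz": the shift along the tool's x, y, z in m; "fingers": the finger opening in m, from 0 to 0.0854. In form: [{"rx": .., "ry": .., "rz": .., "dx": .., "dy": .., "dz": .., "fingers": ..}, ...]. A call has 1 to 12 rows; each row shifts and turns the commanded pose from where the row before left it, along the tool's axes as they then stand; what a row does not reach is not made up. A row lasts 1/10 s, in which the tool goes at most 50 mm and 8.59 degrees, less where a joint would pass 70% of its speed; a pose out of reach is approached as far as the arm can. A call is refused whole if a number of a shift passes 0.05 or a number of a turn 0.15, either way. A call with a gripper value outside its range is refused whole. The fingers move at their own pace and stop on an object; "squeeze" is the grip in N (left out, the last holds). Time passes only in rows, so rows that do not move let the fingers close. It gives the time, the measured TCP pose, the force, the opening and the grip force at its end, in the units of the state.
- env.observe(): the state, without advancing time (a new reading comes with each control period).
- env.get_image(name): name is "scene" or "top" or "wrist"; returns a dict with "color" (480x640x3 uint8, blue, green, red), "camera_matrix" (3x3 intrinsics, pixels), "eye" and "orientation" of the camera in the world. Camera axes: x right, y up, looking along -z (the intrinsics and any distortion apply to the point x, -y, -z); pixel columns grow to the right and rows downward; lengths in m; the calibration is good to about 2 mm. A picture is of the moment at which its call begins. There is no depth.
- env.close_job(): hands the job in; it is judged then, once.
Trained networks look in a picture, given as the dict that the camera call returned (one of the last four; its "shot" number tells which), for a name from the list of things; names that differ only in an ending like _2 or _b are one class to them, and where a whole thing is asked for, a point or a joint stands for the part that bears it (a point fixed in the world has none). Each returns a list of dicts, best first, with "p" (0 to 1); they miss things now and then, are a little off and sometimes report something else, mostly with a low value. They report only what shows in the picture. A call takes as long as a camera call.
- env.look_for(query, picture): "box" ([left, top, right, bottom] in pixels, round what is visible of it).
- env.tip_of(query, picture): "location" ([column, row] in pixels: a listed point, or the origin of a listed thing).
The state is a dict: "time_s": time; "q": joint angles; "qvel": joint speeds; "joint_efforts": joint torques, N m; "position": TCP position; "tool_rot": TCP orientation; "ft_force": force on the tool from outside, world axes, zero at the start; "wrist_torque": the same for the moment, N m; "grip_width": finger opening in m; "gripper_force": force on a finger pad.
Only numpy, scipy, OpenCV 4.12 (cv2) and the standard library are available. Lean on these libraries where they do the work, as an engineer would, in place of code of your own. Each camera call takes 0.05 s, during which the arm holds its last target. There are 200 camera calls.

## Task

Please get me the red-capped spice jar that is boxed in at the back of the dark wooden tray: first clear both jars that stand in front of it (the jam jar and the white-capped herb jar) onto the light wooden board, then stand the red-capped jar in the middle of the round cork mat. After that put the two front jars back on the tray, each on the very spot where it stood before. Set everything down upright without dropping it or knocking it over, and leave the two mugs where they are.

Things in the scene. Friction and masses are not known exactly. Their poses are not given: they have to be found in the camera images.
- red_jar: Spice jar with a red cap and a brown label, round, 45 mm wide, 106 mm tall (cap 45 mm wide over the top 21 mm). Loose, upright, 0.11 kg. Origin: centre of its underside; z up. Stands at the back of the tray, in the middle between the two mugs.
- jam_jar: Squat glass jam jar with a whitish lid and red contents, round, 68 mm wide at the belly, lid 63 mm, 84 mm tall; it can be gripped anywhere 45 to 80 mm above its underside. Loose, upright, 0.25 kg. Origin: centre of its underside; z up. Starts on one of the two front places of the tray, left or right.
- herb_jar: Spice jar with a white cap (dark blue disc on top) and green contents, 47 mm wide, 98 mm tall (cap 46 mm wide over the top 21 mm). Loose, upright, 0.11 kg. Origin: centre of its underside; z up. Starts on the other front place of the tray.
- cream_mug: Cream mug, cup 78 mm wide, 101 mm tall, handle to its -y (away from the robot at the start). Loose bystander at the back of the tray beside the red jar, on its left or right. Origin at its underside, 18 mm from the cup's axis towards the handle.
- clay_mug: Terracotta and white mug, cup 90 mm wide, 105 mm tall, handle to its -y (away from the robot at the start). Loose bystander at the back of the tray on the other side of the red jar. Origin at its underside, 16 mm from the cup's axis towards the handle.
- rack: Flat dark wooden tray, no rim, 240 mm (its x, to its back) by 290 mm (its y, to its left), fixed; top 12 mm above the worktop. Origin: centre of its underside. Flush blue felt discs under the jars: front places at x -65, y +45 and -45 mm, back place at x 0, y 0. Gaps: about 20 to 33 mm round the red jar, 34 mm between the front jars. Mug cup axes near x +20, y +85 and -85 mm.
- board: Light wooden board for setting things aside, 180 mm (its x) by 120 mm (its y), top 10 mm above the worktop; fixed, to the left or the right of the tray. Origin: centre of its underside.
- mat: Round cork mat with a thin brown ring, 110 mm wide, top 8 mm above the worktop; fixed, on the other side of the tray. Origin: centre of its underside.

How it is judged:
By the outcome, as a careful person would: the job done as asked, in the order asked, and still so for the second after the job is handed in, with the robot touching nothing.
It also fails if it takes over 136 s, if anything falls off the work surface, if the arm or the gripper's body presses on something with over 40 N, if the wrist force passes 120 N, or if a joint passes its speed limit or range.

## Working session

There is one attempt and no reset: what is moved stays moved. The work goes in short steps, Python scripts to look and compute and a tool call to move; the robot and the scene stay as the last step left them, time stands still between calls to the robot, and variables do not carry over. Pictures are saved under pics/ and viewed, at most 14 in all, crops included, and the job is handed in when it is done.

Besides the shell and the picture viewer there is one more tool, called after "Request:" as name(argument=value, ...), one argument or row to a line, values as JSON. arm_command: Moves the arm, as the interface text tells. Its arguments: {"type":"object","properties":{"deltas":{"type":"array"},"squeeze":{"type":"number"}},"required":["deltas"]}

```bash
mkdir -p pics
cat > h.py <<'E'
import numpy as np, cv2
from rig import env
def ray(im,uv,z):
    K=np.array(im["camera_matrix"]);R=np.array(im["orientation"]);e=np.array(im["eye"])
    d=np.linalg.solve(K,[uv[0],uv[1],1.]);d=R@np.array([d[0],-d[1],-d[2]])
    return e+d*(z-e[2])/d[2]
def proj(im,p):
    K=np.array(im["camera_matrix"]);R=np.array(im["orientation"]);e=np.array(im["eye"])
    c=R.T@(np.array(p)-e);q=K@np.array([c[0],-c[1],-c[2]]);return q[:2]/q[2]
E
python3 - <<'E'
from h import *
H=dict(red_jar=.012,jam_jar=.012,herb_jar=.012,cream_mug=.012,clay_mug=.012,rack=0,board=0,mat=0)
s=env.observe();print({k:np.round(v,3).tolist() for k,v in s.items()},env.pinch_z)
for n in ["scene","top"]:
    im=env.get_image(n);cv2.imwrite(f"pics/{n}0.png",im["color"]);print(n,np.round(im["eye"],3),np.round(im["orientation"],2).tolist(), [k for k in im])
    for k in H:
        t=env.tip_of(k,im)[:2];b=env.look_for(k,im)[:1]
        print(k,[(round(x["p"],2),np.round(x["location"]).tolist(),np.round(ray(im,x["location"],H[k]),3).tolist()) for x in t],[(round(x["p"],2),np.round(x["box"]).tolist()) for x in b])
print(env.observe()["time_s"])
E
```

```text
{'time_s': 0.0, 'q': [57.163, 21.843, 74.386, -0.0, 83.858, -12.334], 'qvel': [-0.085, 0.041, 0.017, -0.031, -0.066, -0.067], 'joint_efforts': [-0.001, -44.847, -23.127, -0.0, 0.005, -0.0], 'position': [0.192, 0.515, 0.231], 'tool_rot': [[-0.937, 0.35, -0.001], [0.35, 0.937, -0.001], [0.0, -0.001, -1.0]], 'ft_force': [-0.032, 0.818, 0.494], 'wrist_torque': [-0.032, -0.042, 0.018], 'gripper_force': 0.0, 'grip_width': 0.085} -0.0187
scene [ 0.104 -0.332  0.722] [[0.55, 0.66, -0.51], [-0.83, 0.43, -0.35], [-0.01, 0.62, 0.78]] ['color', 'camera_matrix', 'eye', 'orientation', 'shot']
red_jar [(0.64, [323.0, 250.0], [0.571, -0.035, 0.012])] [(0.57, [313.0, 203.0, 339.0, 245.0])]
jam_jar [(0.63, [320.0, 283.0], [0.505, -0.073, 0.012]), (0.25, [438.0, 360.0], [0.485, -0.313, 0.012])] [(0.79, [303.0, 240.0, 343.0, 298.0])]
herb_jar [(0.79, [283.0, 257.0], [0.514, 0.018, 0.012])] [(0.81, [266.0, 216.0, 302.0, 268.0])]
cream_mug [(0.85, [299.0, 219.0], [0.61, 0.046, 0.012])] [(0.67, [270.0, 174.0, 320.0, 236.0])]
clay_mug [(0.55, [376.0, 258.0], [0.609, -0.129, 0.012])] [(0.86, [346.0, 207.0, 4
[... 577 characters left out ...]
erb_jar [(0.81, [290.0, 285.0], [0.514, 0.015, 0.012])] [(0.87, [274.0, 267.0, 302.0, 303.0])]
cream_mug [(0.63, [279.0, 236.0], [0.614, 0.038, 0.012]), (0.37, [314.0, 256.0], [0.573, -0.035, 0.012])] [(0.84, [251.0, 202.0, 295.0, 263.0])]
clay_mug [(0.77, [357.0, 243.0], [0.601, -0.122, 0.012])] [(0.89, [336.0, 208.0, 389.0, 266.0])]
rack [(0.7, [315.0, 257.0], [0.573, -0.036, 0.0])] [(0.66, [238.0, 196.0, 386.0, 324.0])]
board [(0.64, [333.0, 290.0], [0.505, -0.073, 0.0]), (0.56, [452.0, 297.0], [0.493, -0.317, 0.0])] [(0.93, [421.0, 253.0, 482.0, 341.0])]
mat [(0.68, [160.0, 283.0], [0.518, 0.282, 0.0]), (0.42, [279.0, 235.0], [0.62, 0.04, 0.0])] [(0.57, [130.0, 257.0, 189.0, 312.0])]
1.7
```

Run:
```python
import cv2
a=cv2.imread("pics/top0.png")[180:360,110:510];cv2.imwrite("pics/topc.png",cv2.resize(a,None,fx=2,fy=2,interpolation=cv2.INTER_CUBIC))
```

```text
(no output)
```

View pics/topc.png

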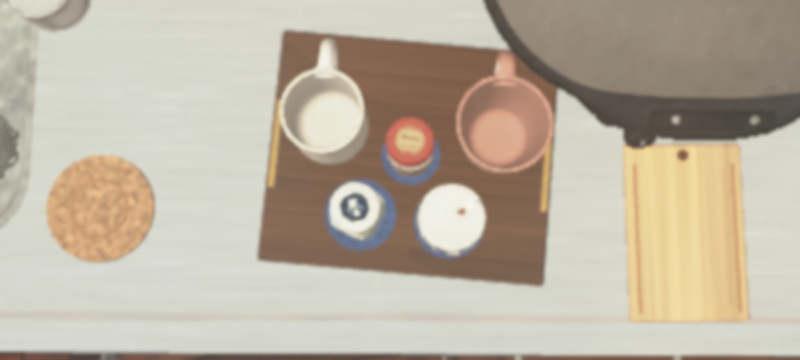

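View pics/scene0.png

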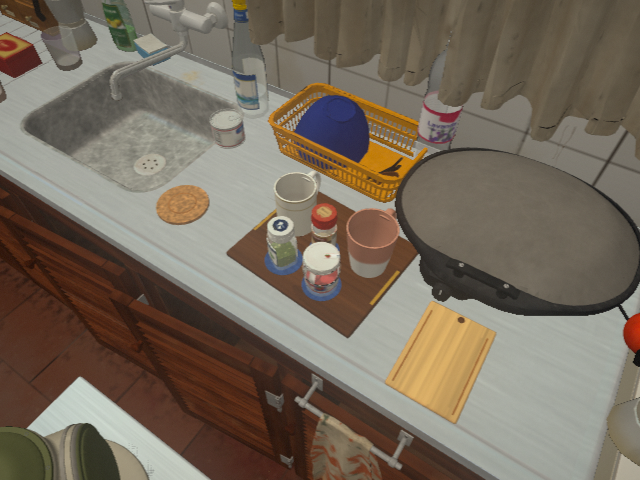

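The top view shows the herb jar front-left at about full-image (288,284) and the jam jar front-right at (335,289). The red jar is behind them, the mat is at (160,284) and the board at (453,297). A big dark pan overhangs behind the board, so I need its height.

Run:
```python
from h import *
im=env.get_image("top");sc=env.get_image("scene")
c=lambda x,y:(110+x/2,180+y/2)
for n,p,z in [("jam lid",(451,219),.096),("herb cap",(355,210),.110),("red cap",(410,139),.118),("mat",(101,208),.008)]:
    print(n,np.round(ray(im,c(*p),z),4))
R=[ray(im,c(*p),.012)[:2] for p in [(283,30),(557,52),(543,285),(259,260)]]
m=np.mean(R,0);ax=(R[0]+R[1]-R[2]-R[3])/2;th=np.arctan2(ax[1],ax[0])
print("rack",m,np.degrees(th),np.linalg.norm(ax),np.linalg.norm((R[0]+R[3]-R[1]-R[2])/2))
rot=np.array([[np.cos(th),-np.sin(th)],[np.sin(th),np.cos(th)]])
for q in [(-.065,.045),(-.065,-.045),(0,0),(.02,.085),(.02,-.085)]:print(q,np.round(m+rot@q,4))
B=[ray(im,c(*p),.010)[:2] for p in [(625,147),(738,144),(748,320),(631,322)]]
print("board",np.round(np.mean(B,0),4),np.round(B,3).tolist())
# scene view of the lid centres
for n,p,z in [("jam",(323,253),.096),("herb",(281,225),.110),("red",(324,212),.118),("mat",(183,203),.008)]: print(n,np.round(ray(sc,p,z),4))
# pan lug
a0,a1=ray(im,c(638,140),0),np.array(im["eye"]);b0,b1=ray(sc,(440,292),0),np.array(sc["eye"])
A=np.c_[a1-a0,-(b1-b0)];t=np.linalg.lstsq(A,b0-a0,rcond=None)[0];print("pan lug",a0+t[0]*(a1-a0),b0+t[1]*(b1-b0))
w=env.get_image("wrist");print(np.round(w["eye"],3),np.round(w["orientation"],2).tolist())
```

```text
jam lid [ 0.5007 -0.0753  0.096 ]
herb cap [0.5075 0.0129 0.11  ]
red cap [ 0.5722 -0.037   0.118 ]
mat [0.5156 0.2769 0.008 ]
rack [ 0.57123451 -0.03685351] -4.297500195196272 0.2387357266935305 0.2855450910779975
(-0.065, 0.045) [0.5098 0.0129]
(-0.065, -0.045) [ 0.503  -0.0769]
(0, 0) [ 0.5712 -0.0369]
(0.02, 0.085) [0.5975 0.0464]
(0.02, -0.085) [ 0.5848 -0.1231]
board [ 0.4941 -0.3155] [[0.581, -0.256], [0.584, -0.372], [0.407, -0.375], [0.404, -0.258]]
jam [ 0.5102 -0.0747  0.096 ]
herb [0.5124 0.0126 0.11  ]
red [ 0.5719 -0.0366  0.118 ]
mat [0.5175 0.277  0.008 ]
pan lug [ 0.58352084 -0.26299443  0.04123896] [ 0.58432235 -0.2643865   0.0416657 ]
[0.128 0.539 0.375] [[0.35, -0.9, -0.26], [0.94, 0.34, 0.1], [-0.0, -0.27, 0.96]]
```

Everything agrees with the rack model to within a few mm. The pan lug is at z≈0.04 and x>0.575, so the jars on the board will stay at x<0.55. I'm moving above the jam jar first, with yaw 106°.

Request:
arm_command(
  deltas=[
    {"rz": -0.1274},
    {"rz": -0.1274},
    {"rz": -0.1274},
    {"rz": -0.1274},
    {"rz": -0.1274},
    {"dx": -0.01,"dy": -0.045},
    {"dx": -0.01,"dy": -0.045},
    {"dx": -0.01,"dy": -0.045},
    {"dx": -0.01,"dy": -0.045},
    {"dx": -0.01,"dy": -0.045},
    {"dx": -0.01,"dy": -0.045},
    {"dx": -0.01,"dy": -0.045},
  ],
)

```text
invalid input
```

Request:
arm_command(
  deltas=[
    {"dx": -0.01,"dy": -0.045},
    {"dx": -0.01,"dy": -0.045},
    {"dx": -0.01,"dy": -0.045},
    {"dx": -0.01,"dy": -0.045},
    {"dx": -0.01,"dy": -0.045},
    {"dx": -0.01,"dy": -0.045},
    {"dx": -0.01,"dy": -0.045},
    {},
    {},
  ],
)

```text
invalid input
```

```bash
cat >> h.py <<'E'
def st():
    s=env.observe();R=np.array(s["tool_rot"]);p=np.array(s["position"])
    print("t",round(s["time_s"],2),"pos",np.round(p,4),"yaw",round(np.degrees(np.arctan2(R[1,1],R[0,1])),2),"tilt",np.round(R[:2,2],3),"w",round(s["grip_width"],4),"f",round(s["gripper_force"],1),"ft",np.round(s["ft_force"],1),"q6",round(s["q"][5],1))
    return p,R
def go(x,y,z):
    p,R=st();print("tool delta to",(x,y,z),np.round(R.T@(np.array([x,y,z])-p),4))
E
python3 - <<'E'
from h import *
st();w=env.get_image("wrist");cv2.imwrite("pics/w1.png",w["color"])
for k,h in dict(jam_jar=.012,herb_jar=.012,red_jar=.012).items():
    print(k,[(round(x["p"],2),np.round(ray(w,x["location"],h),4).tolist()) for x in env.tip_of(k,w)[:2]])
for n,p in dict(jam=(.504,-.0755,.096),herb=(.5097,.0129,.11)).items():print(n,proj(w,p))
go(.504,-.0755,.055)
E
```

```text
t 1.85 pos [0.1926 0.5152 0.2313] yaw 69.5 tilt [0. 0.] w 0.0853 f 0.0 ft [-0.5 -0.5  0.2] q6 -12.3
jam_jar []
herb_jar []
red_jar []
jam [-58.71000374 640.56501119]
herb [ -1.94481327 642.28743353]
t 2.05 pos [0.1926 0.5151 0.2313] yaw 69.5 tilt [-0. -0.] w 0.0854 f 0.0 ft [0.4 0.1 0.5] q6 -12.3
tool delta to (0.504, -0.0755, 0.055) [-0.4986 -0.4441  0.1764]
```

View pics/w1.png

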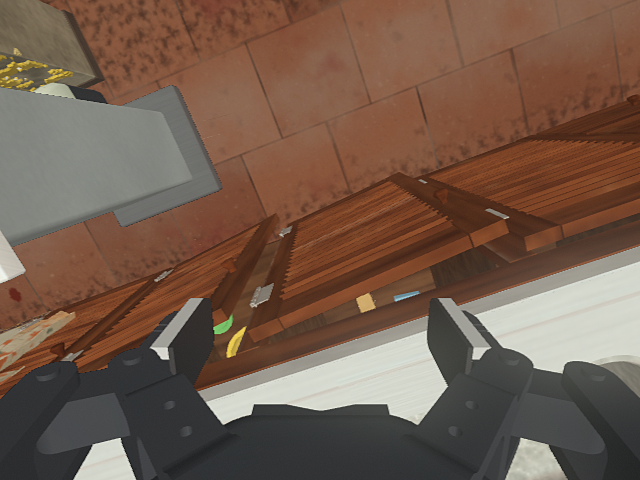

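The arm didn't move: the wrist view still shows the cupboard front from the start pose, with the fingers at (185,340) and (460,340). The rows probably need all seven fields.

Request:
arm_command(
  deltas=[
    {"rx": 0,"ry": 0,"rz": -0.1274,"dx": 0,"dy": 0,"dz": 0,"fingers": 0.085},
    {"rx": 0,"ry": 0,"rz": -0.1274,"dx": 0,"dy": 0,"dz": 0,"fingers": 0.085},
    {"rx": 0,"ry": 0,"rz": -0.1274,"dx": 0,"dy": 0,"dz": 0,"fingers": 0.085},
    {"rx": 0,"ry": 0,"rz": -0.1274,"dx": 0,"dy": 0,"dz": 0,"fingers": 0.085},
    {"rx": 0,"ry": 0,"rz": -0.1274,"dx": 0,"dy": 0,"dz": 0,"fingers": 0.085},
    {"rx": 0,"ry": 0,"rz": 0,"dx": -0.01,"dy": -0.045,"dz": 0,"fingers": 0.085},
    {"rx": 0,"ry": 0,"rz": 0,"dx": -0.01,"dy": -0.045,"dz": 0,"fingers": 0.085},
    {"rx": 0,"ry": 0,"rz": 0,"dx": -0.01,"dy": -0.045,"dz": 0,"fingers": 0.085},
    {"rx": 0,"ry": 0,"rz": 0,"dx": -0.01,"dy": -0.045,"dz": 0,"fingers": 0.085},
    {"rx": 0,"ry": 0,"rz": 0,"dx": -0.01,"dy": -0.045,"dz": 0,"fingers": 0.085},
    {"rx": 0,"ry": 0,"rz": 0,"dx": -0.01,"dy": -0.045,"dz": 0,"fingers": 0.085},
    {"rx": 0,"ry": 0,"rz": 0,"dx": -0.01,"dy": -0.045,"dz": 0,"fingers": 0.085},
  ],
  squeeze=40,
)

```text
time_s: 3.25
position: [0.3472, 0.23, 0.2316]
tool_rot: [[-0.961, -0.276, 0.001], [-0.276, 0.961, 0.0], [-0.001, -0.0, -1.0]]
ft_force: [0.8, -0.1, 0.5]
grip_width: 0.0849
gripper_force: 0.0
```

Request:
arm_command(
  deltas=[
    {"rx": 0,"ry": 0,"rz": 0,"dx": -0.0083,"dy": -0.042,"dz": 0,"fingers": 0.085},
    {"rx": 0,"ry": 0,"rz": 0,"dx": -0.0083,"dy": -0.042,"dz": 0,"fingers": 0.085},
    {"rx": 0,"ry": 0,"rz": 0,"dx": -0.0083,"dy": -0.042,"dz": 0,"fingers": 0.085},
    {"rx": 0,"ry": 0,"rz": 0,"dx": -0.0083,"dy": -0.042,"dz": 0,"fingers": 0.085},
    {"rx": 0,"ry": 0,"rz": 0,"dx": -0.0083,"dy": -0.042,"dz": 0,"fingers": 0.085},
    {"rx": 0,"ry": 0,"rz": 0,"dx": -0.0083,"dy": -0.042,"dz": 0,"fingers": 0.085},
    {"rx": 0,"ry": 0,"rz": 0,"dx": -0.0083,"dy": -0.042,"dz": 0,"fingers": 0.085},
    {"rx": 0,"ry": 0,"rz": 0,"dx": -0.0083,"dy": -0.042,"dz": 0,"fingers": 0.085},
    {"rx": 0,"ry": 0,"rz": 0,"dx": 0,"dy": 0,"dz": 0,"fingers": 0.085},
    {"rx": 0,"ry": 0,"rz": 0,"dx": 0,"dy": 0,"dz": 0,"fingers": 0.085},
  ],
)

```text
time_s: 4.25
position: [0.5031, -0.0735, 0.231]
tool_rot: [[-0.962, -0.274, -0.001], [-0.274, 0.962, 0.0], [0.001, 0.001, -1.0]]
ft_force: [-0.0, 1.7, 0.2]
grip_width: 0.085
gripper_force: 0.0
```

Run:
```python
from h import *
w=env.get_image("wrist");cv2.imwrite("pics/w2.png",w["color"])
for k,h in dict(jam_jar=.012,herb_jar=.012,red_jar=.012).items():
    print(k,[(round(x["p"],2),np.round(ray(w,x["location"],h),4).tolist()) for x in env.tip_of(k,w)[:2]],[np.round(x["box"]).tolist() for x in env.look_for(k,w)[:1]])
for n,p in dict(jam=(.504,-.0755,.096),herb=(.5097,.0129,.11)).items():print(n,proj(w,p))
go(.504,-.0755,.055)
```

```text
jam_jar [(0.67, [0.5076, -0.0762, 0.012])] [[277.0, 181.0, 359.0, 262.0]]
herb_jar [(0.96, [0.5111, 0.0161, 0.012])] [[377.0, 216.0, 459.0, 297.0]]
red_jar [(0.71, [0.5726, -0.0344, 0.012])] [[314.0, 258.0, 368.0, 356.0]]
jam [317.50022561 228.21310559]
herb [424.63830265 269.58280353]
t 4.6 pos [ 0.5029 -0.0723  0.2316] yaw 106.06 tilt [ 0. -0.] w 0.0853 f 0.0 ft [-0.4 -0.6 -0.2] q6 -127.6
tool delta to (0.504, -0.0755, 0.055) [-1.000e-04 -3.300e-03  1.766e-01]
```

View pics/w2.png

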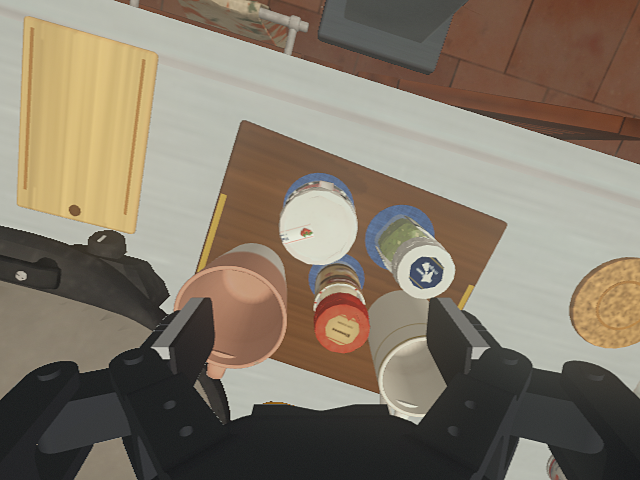

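In the wrist view the jam lid is at (318,226) and the herb cap at (426,272), within 2 px of my predictions. Next I descend and grip the jam jar.

Request:
arm_command(
  deltas=[
    {"rx": 0,"ry": 0,"rz": 0,"dx": 0,"dy": -0.0025,"dz": 0.03,"fingers": 0.085},
    {"rx": 0,"ry": 0,"rz": 0,"dx": 0,"dy": 0,"dz": 0.03,"fingers": 0.085},
    {"rx": 0,"ry": 0,"rz": 0,"dx": 0,"dy": 0,"dz": 0.03,"fingers": 0.085},
    {"rx": 0,"ry": 0,"rz": 0,"dx": 0,"dy": 0,"dz": 0.03,"fingers": 0.085},
    {"rx": 0,"ry": 0,"rz": 0,"dx": 0,"dy": 0,"dz": 0.03,"fingers": 0.085},
    {"rx": 0,"ry": 0,"rz": 0,"dx": 0,"dy": 0,"dz": 0.026,"fingers": 0.085},
    {"rx": 0,"ry": 0,"rz": 0,"dx": 0,"dy": 0,"dz": 0,"fingers": 0.085},
  ],
)

```text
time_s: 5.3
position: [0.5023, -0.0746, 0.0529]
tool_rot: [[-0.961, -0.276, -0.005], [-0.276, 0.961, 0.002], [0.005, 0.004, -1.0]]
ft_force: [-0.2, -0.3, 0.5]
grip_width: 0.0852
gripper_force: 0.0
```

Request:
arm_command(
  deltas=[
    {"rx": 0,"ry": 0,"rz": 0,"dx": 0,"dy": 0,"dz": 0,"fingers": 0.075},
    {"rx": 0,"ry": 0,"rz": 0,"dx": 0,"dy": 0,"dz": 0,"fingers": 0.07},
    {"rx": 0,"ry": 0,"rz": 0,"dx": 0,"dy": 0,"dz": 0,"fingers": 0.065},
    {"rx": 0,"ry": 0,"rz": 0,"dx": 0,"dy": 0,"dz": 0,"fingers": 0.055},
    {"rx": 0,"ry": 0,"rz": 0,"dx": 0,"dy": 0,"dz": 0,"fingers": 0.05},
    {"rx": 0,"ry": 0,"rz": 0,"dx": 0,"dy": 0,"dz": 0,"fingers": 0.05},
    {"rx": 0,"ry": 0,"rz": 0,"dx": 0,"dy": 0,"dz": 0,"fingers": 0.05},
    {"rx": 0,"ry": 0,"rz": 0,"dx": 0,"dy": 0,"dz": 0,"fingers": 0.05},
  ],
  squeeze=40,
)

```text
time_s: 6.1
position: [0.5044, -0.0754, 0.057]
tool_rot: [[-0.961, -0.276, 0.002], [-0.276, 0.961, -0.001], [-0.002, -0.001, -1.0]]
ft_force: [-1.5, 1.8, 9.2]
grip_width: 0.0625
gripper_force: 42.3
```

Request:
arm_command(
  deltas=[
    {"rx": 0,"ry": 0,"rz": 0,"dx": 0,"dy": 0,"dz": -0.01,"fingers": 0.05},
    {"rx": 0,"ry": 0,"rz": 0,"dx": 0,"dy": 0,"dz": -0.02,"fingers": 0.05},
    {"rx": 0,"ry": 0,"rz": 0,"dx": 0,"dy": 0,"dz": -0.03,"fingers": 0.05},
    {"rx": 0,"ry": 0,"rz": 0,"dx": 0,"dy": 0,"dz": -0.03,"fingers": 0.05},
    {"rx": 0,"ry": 0,"rz": 0,"dx": 0,"dy": 0,"dz": -0.03,"fingers": 0.05},
    {"rx": 0,"ry": 0,"rz": 0,"dx": 0,"dy": 0,"dz": -0.02,"fingers": 0.05},
    {"rx": 0,"ry": 0,"rz": 0,"dx": 0,"dy": 0,"dz": -0.01,"fingers": 0.05},
    {"rx": 0,"ry": 0,"rz": 0,"dx": 0,"dy": 0,"dz": 0,"fingers": 0.05},
  ],
)

```text
time_s: 6.9
position: [0.504, -0.0756, 0.2065]
tool_rot: [[-0.961, -0.276, 0.002], [-0.276, 0.961, -0.001], [-0.002, -0.002, -1.0]]
ft_force: [0.2, -0.4, -1.9]
grip_width: 0.0624
gripper_force: 44.7
```

Run:
```python
from h import *
go(.518,-.315,.205)
```

```text
t 6.9 pos [ 0.504  -0.0756  0.2065] yaw 106.0 tilt [ 0.002 -0.001] w 0.0624 f 44.7 ft [ 0.2 -0.4 -1.9] q6 -127.8
tool delta to (0.518, -0.315, 0.205) [ 0.0526 -0.234   0.0018]
```

Request:
arm_command(
  deltas=[
    {"rx": 0,"ry": 0,"rz": 0,"dx": 0.0034,"dy": -0.0129,"dz": 0,"fingers": 0.05},
    {"rx": 0,"ry": 0,"rz": 0,"dx": 0.0067,"dy": -0.0257,"dz": 0,"fingers": 0.05},
    {"rx": 0,"ry": 0,"rz": 0,"dx": 0.0067,"dy": -0.0257,"dz": 0,"fingers": 0.05},
    {"rx": 0,"ry": 0,"rz": 0,"dx": 0.0067,"dy": -0.0257,"dz": 0,"fingers": 0.05},
    {"rx": 0,"ry": 0,"rz": 0,"dx": 0.0067,"dy": -0.0257,"dz": 0,"fingers": 0.05},
    {"rx": 0,"ry": 0,"rz": 0,"dx": 0.0067,"dy": -0.0257,"dz": 0,"fingers": 0.05},
    {"rx": 0,"ry": 0,"rz": 0,"dx": 0.0067,"dy": -0.0257,"dz": 0,"fingers": 0.05},
    {"rx": 0,"ry": 0,"rz": 0,"dx": 0.0067,"dy": -0.0257,"dz": 0,"fingers": 0.05},
    {"rx": 0,"ry": 0,"rz": 0,"dx": 0.0067,"dy": -0.0257,"dz": 0,"fingers": 0.05},
    {"rx": 0,"ry": 0,"rz": 0,"dx": 0.0034,"dy": -0.0129,"dz": 0,"fingers": 0.05},
    {"rx": 0,"ry": 0,"rz": 0,"dx": 0,"dy": 0,"dz": 0,"fingers": 0.05},
  ],
)

```text
time_s: 8.0
position: [0.5089, -0.3161, 0.2038]
tool_rot: [[-0.962, -0.273, -0.002], [-0.273, 0.962, 0.001], [0.001, 0.002, -1.0]]
ft_force: [-0.3, 0.8, -2.5]
grip_width: 0.0621
gripper_force: 44.7
```

Run:
```python
from h import *
st();w=env.get_image("scene");cv2.imwrite("pics/s2.png",w["color"])
```

```text
t 8.0 pos [ 0.5089 -0.3161  0.2038] yaw 105.87 tilt [-0.002  0.001] w 0.0621 f 44.7 ft [-0.3  0.8 -2.5] q6 -149.0
```

View pics/s2.png

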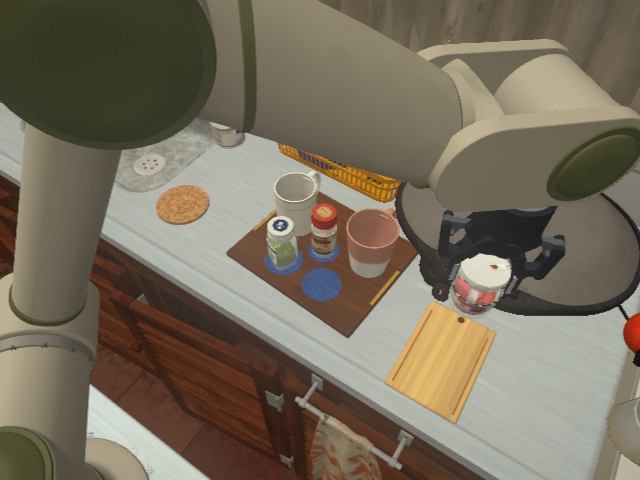

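The scene shows the jam jar held level over the board at (482,280), clear of the pan, and the two front felt discs are visible. Now I lower it.

Request:
arm_command(
  deltas=[
    {"rx": 0,"ry": 0,"rz": 0,"dx": 0,"dy": 0,"dz": 0.015,"fingers": 0.05},
    {"rx": 0,"ry": 0,"rz": 0,"dx": 0,"dy": 0,"dz": 0.03,"fingers": 0.05},
    {"rx": 0,"ry": 0,"rz": 0,"dx": 0,"dy": 0,"dz": 0.03,"fingers": 0.05},
    {"rx": 0,"ry": 0,"rz": 0,"dx": 0,"dy": 0,"dz": 0.03,"fingers": 0.05},
    {"rx": 0,"ry": 0,"rz": 0,"dx": 0,"dy": 0,"dz": 0.02,"fingers": 0.05},
    {"rx": 0,"ry": 0,"rz": 0,"dx": 0,"dy": 0,"dz": 0.015,"fingers": 0.05},
    {"rx": 0,"ry": 0,"rz": 0,"dx": 0,"dy": 0,"dz": 0.005,"fingers": 0.05},
    {"rx": 0,"ry": 0,"rz": 0,"dx": 0,"dy": 0,"dz": 0.002,"fingers": 0.05},
    {"rx": 0,"ry": 0,"rz": 0,"dx": 0,"dy": 0,"dz": 0.002,"fingers": 0.05},
    {"rx": 0,"ry": 0,"rz": 0,"dx": 0,"dy": 0,"dz": 0,"fingers": 0.05},
  ],
)

```text
time_s: 9.05
position: [0.5098, -0.3145, 0.0569]
tool_rot: [[-0.961, -0.276, 0.001], [-0.276, 0.961, -0.001], [-0.001, -0.001, -1.0]]
ft_force: [0.6, 0.1, -1.5]
grip_width: 0.0622
gripper_force: 44.7
```

Request:
arm_command(
  deltas=[
    {"rx": 0,"ry": 0,"rz": 0,"dx": 0,"dy": 0,"dz": 0.001,"fingers": 0.05},
    {"rx": 0,"ry": 0,"rz": 0,"dx": 0,"dy": 0,"dz": 0.001,"fingers": 0.05},
    {"rx": 0,"ry": 0,"rz": 0,"dx": 0,"dy": 0,"dz": 0,"fingers": 0.05},
  ],
)

```text
time_s: 9.35
position: [0.5097, -0.3147, 0.055]
tool_rot: [[-0.961, -0.276, 0.001], [-0.276, 0.961, -0.001], [-0.0, -0.001, -1.0]]
ft_force: [-0.8, 0.5, 2.4]
grip_width: 0.0622
gripper_force: 45.1
```

Contact. I'm releasing and lifting.

Request:
arm_command(
  deltas=[
    {"rx": 0,"ry": 0,"rz": 0,"dx": 0,"dy": 0,"dz": 0,"fingers": 0.066},
    {"rx": 0,"ry": 0,"rz": 0,"dx": 0,"dy": 0,"dz": 0,"fingers": 0.075},
    {"rx": 0,"ry": 0,"rz": 0,"dx": 0,"dy": 0,"dz": 0,"fingers": 0.085},
    {"rx": 0,"ry": 0,"rz": 0,"dx": 0,"dy": 0,"dz": 0,"fingers": 0.085},
    {"rx": 0,"ry": 0,"rz": 0,"dx": 0,"dy": 0,"dz": 0,"fingers": 0.085},
    {"rx": 0,"ry": 0,"rz": 0,"dx": 0,"dy": 0,"dz": 0,"fingers": 0.085},
    {"rx": 0,"ry": 0,"rz": 0,"dx": 0,"dy": 0,"dz": -0.02,"fingers": 0.085},
    {"rx": 0,"ry": 0,"rz": 0,"dx": 0,"dy": 0,"dz": -0.04,"fingers": 0.085},
    {"rx": 0,"ry": 0,"rz": 0,"dx": 0,"dy": 0,"dz": -0.04,"fingers": 0.085},
    {"rx": 0,"ry": 0,"rz": 0,"dx": 0,"dy": 0,"dz": -0.04,"fingers": 0.085},
    {"rx": 0,"ry": 0,"rz": 0,"dx": 0,"dy": 0,"dz": -0.02,"fingers": 0.085},
  ],
)

```text
time_s: 10.45
position: [0.5101, -0.315, 0.2182]
tool_rot: [[-0.961, -0.276, 0.004], [-0.276, 0.961, -0.004], [-0.003, -0.005, -1.0]]
ft_force: [-0.2, -0.3, -1.2]
grip_width: 0.0846
gripper_force: 0.0
```

Run:
```python
from h import *
st();im=env.get_image("top");cv2.imwrite("pics/t2.png",im["color"])
for k in ["herb_jar","jam_jar","red_jar"]:
    print(k,[(round(x["p"],2),np.round(ray(im,x["location"],.012),4).tolist()) for x in env.tip_of(k,im)[:2]])
s=env.observe();th=np.radians(90);y=np.array([np.cos(th),np.sin(th)])
print("to herb",np.array([.5097,.0129])-s["position"][:2])
```

```text
t 10.45 pos [ 0.5101 -0.315   0.2182] yaw 106.0 tilt [ 0.004 -0.004] w 0.0846 f 0.0 ft [-0.2 -0.3 -1.2] q6 -149.0
herb_jar [(0.64, [0.5158, 0.0145, 0.012])]
jam_jar [(0.7, [0.5089, -0.311, 0.012])]
red_jar [(0.62, [0.5718, -0.0374, 0.012])]
to herb [0.00036977 0.3272384 ]
```

Request:
arm_command(
  deltas=[
    {"rx": 0,"ry": 0,"rz": 0.14,"dx": 0,"dy": 0,"dz": 0,"fingers": 0.085},
    {"rx": 0,"ry": 0,"rz": 0.14,"dx": 0,"dy": 0,"dz": 0,"fingers": 0.085},
    {"rx": 0,"ry": 0,"rz": 0,"dx": 0,"dy": 0.041,"dz": 0,"fingers": 0.085},
    {"rx": 0,"ry": 0,"rz": 0,"dx": 0,"dy": 0.041,"dz": 0,"fingers": 0.085},
    {"rx": 0,"ry": 0,"rz": 0,"dx": 0,"dy": 0.041,"dz": 0,"fingers": 0.085},
    {"rx": 0,"ry": 0,"rz": 0,"dx": 0,"dy": 0.041,"dz": 0,"fingers": 0.085},
    {"rx": 0,"ry": 0,"rz": 0,"dx": 0,"dy": 0.041,"dz": 0,"fingers": 0.085},
    {"rx": 0,"ry": 0,"rz": 0,"dx": 0,"dy": 0.041,"dz": 0,"fingers": 0.085},
    {"rx": 0,"ry": 0,"rz": 0,"dx": 0,"dy": 0.041,"dz": 0,"fingers": 0.085},
    {"rx": 0,"ry": 0,"rz": 0,"dx": 0,"dy": 0.041,"dz": 0,"fingers": 0.085},
    {"rx": 0,"ry": 0,"rz": 0,"dx": 0,"dy": 0,"dz": 0,"fingers": 0.085},
  ],
)

```text
time_s: 11.75
position: [0.5086, 0.0175, 0.2129]
tool_rot: [[-1.0, -0.004, -0.003], [-0.004, 1.0, 0.002], [0.003, 0.002, -1.0]]
ft_force: [-0.1, -0.2, 0.1]
grip_width: 0.0849
gripper_force: 0.0
```

Run:
```python
from h import *
w=env.get_image("wrist");cv2.imwrite("pics/w3.png",w["color"][120:420,150:560])
b=env.look_for("herb_jar",w)[:1];print(b, proj(w,(.5097,.0129,.11)),proj(w,(.5097,.0129,.012)),[np.round(ray(w,x["location"],.012),4) for x in env.tip_of("herb_jar",w)[:1]])
go(.5097,.0129,.068)
```

```text
[{'box': [287.3, 187.5, 352.5, 270.9], 'p': 0.97}] [313.60126628 240.52271666] [315.18655088 212.88575308] [array([0.5122, 0.0184, 0.012 ])]
t 11.9 pos [0.5095 0.0132 0.2133] yaw 89.97 tilt [-0.002  0.   ] w 0.0852 f 0.0 ft [ 0.1 -0.7 -0. ] q6 -101.8
tool delta to (0.5097, 0.0129, 0.068) [-0.0005 -0.0003  0.1453]
```

View pics/w3.png

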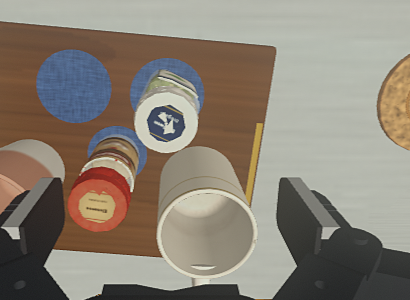

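The wrist view shows the herb cap at full-image (317,241), about 3 px right of prediction, so I shift +1.5 mm in y. The jam felt disc is empty. Then I descend and grip.

Request:
arm_command(
  deltas=[
    {"rx": 0,"ry": 0,"rz": 0,"dx": 0,"dy": 0.0015,"dz": 0.02,"fingers": 0.085},
    {"rx": 0,"ry": 0,"rz": 0,"dx": 0,"dy": 0,"dz": 0.03,"fingers": 0.085},
    {"rx": 0,"ry": 0,"rz": 0,"dx": 0,"dy": 0,"dz": 0.03,"fingers": 0.085},
    {"rx": 0,"ry": 0,"rz": 0,"dx": 0,"dy": 0,"dz": 0.03,"fingers": 0.085},
    {"rx": 0,"ry": 0,"rz": 0,"dx": 0,"dy": 0,"dz": 0.025,"fingers": 0.08},
    {"rx": 0,"ry": 0,"rz": 0,"dx": 0,"dy": 0,"dz": 0.01,"fingers": 0.07},
    {"rx": 0,"ry": 0,"rz": 0,"dx": 0,"dy": 0,"dz": 0,"fingers": 0.06},
    {"rx": 0,"ry": 0,"rz": 0,"dx": 0,"dy": 0,"dz": 0,"fingers": 0.05},
  ],
)

```text
time_s: 12.7
position: [0.5103, 0.0143, 0.0701]
tool_rot: [[-1.0, 0.002, 0.001], [0.002, 1.0, -0.0], [-0.001, -0.0, -1.0]]
ft_force: [0.6, -0.4, -1.0]
grip_width: 0.0504
gripper_force: 14.6
```

Request:
arm_command(
  deltas=[
    {"rx": 0,"ry": 0,"rz": 0,"dx": 0,"dy": 0,"dz": 0,"fingers": 0.047},
    {"rx": 0,"ry": 0,"rz": 0,"dx": 0,"dy": 0,"dz": 0,"fingers": 0.045},
    {"rx": 0,"ry": 0,"rz": 0,"dx": 0,"dy": 0,"dz": 0,"fingers": 0.04},
    {"rx": 0,"ry": 0,"rz": 0,"dx": 0,"dy": 0,"dz": 0,"fingers": 0.035},
    {"rx": 0,"ry": 0,"rz": 0,"dx": 0,"dy": 0,"dz": 0,"fingers": 0.035},
    {"rx": 0,"ry": 0,"rz": 0,"dx": 0,"dy": 0,"dz": 0,"fingers": 0.035},
    {"rx": 0,"ry": 0,"rz": 0,"dx": 0,"dy": 0,"dz": 0,"fingers": 0.035},
  ],
  squeeze=30,
)

```text
time_s: 13.4
position: [0.5102, 0.0149, 0.07]
tool_rot: [[-1.0, 0.001, 0.002], [0.001, 1.0, -0.0], [-0.002, -0.0, -1.0]]
ft_force: [-1.2, -0.0, 5.8]
grip_width: 0.0495
gripper_force: 31.9
```

Request:
arm_command(
  deltas=[
    {"rx": 0,"ry": 0,"rz": 0,"dx": 0,"dy": 0,"dz": -0.01,"fingers": 0.035},
    {"rx": 0,"ry": 0,"rz": 0,"dx": 0,"dy": 0,"dz": -0.02,"fingers": 0.035},
    {"rx": 0,"ry": 0,"rz": 0,"dx": 0,"dy": 0,"dz": -0.03,"fingers": 0.035},
    {"rx": 0,"ry": 0,"rz": 0,"dx": 0,"dy": 0,"dz": -0.03,"fingers": 0.035},
    {"rx": 0,"ry": 0,"rz": 0,"dx": 0,"dy": 0,"dz": -0.03,"fingers": 0.035},
    {"rx": 0,"ry": 0,"rz": 0,"dx": 0,"dy": 0,"dz": -0.02,"fingers": 0.035},
    {"rx": 0,"ry": 0,"rz": 0,"dx": 0,"dy": 0,"dz": -0.01,"fingers": 0.035},
    {"rx": 0,"ry": 0,"rz": 0,"dx": 0,"dy": 0,"dz": 0,"fingers": 0.035},
  ],
)

```text
time_s: 14.2
position: [0.51, 0.015, 0.2203]
tool_rot: [[-1.0, 0.001, 0.002], [0.001, 1.0, -0.0], [-0.002, -0.0, -1.0]]
ft_force: [-1.0, -0.9, -0.9]
grip_width: 0.0494
gripper_force: 31.6
```

Request:
arm_command(
  deltas=[
    {"rx": 0,"ry": 0,"rz": 0,"dx": 0.004,"dy": -0.015,"dz": 0,"fingers": 0.035},
    {"rx": 0,"ry": 0,"rz": 0,"dx": 0.0072,"dy": -0.03,"dz": 0,"fingers": 0.035},
    {"rx": 0,"ry": 0,"rz": 0,"dx": 0.0072,"dy": -0.03,"dz": 0,"fingers": 0.035},
    {"rx": 0,"ry": 0,"rz": 0,"dx": 0.0072,"dy": -0.03,"dz": 0,"fingers": 0.035},
    {"rx": 0,"ry": 0,"rz": 0,"dx": 0.0072,"dy": -0.03,"dz": 0,"fingers": 0.035},
    {"rx": 0,"ry": 0,"rz": 0,"dx": 0.0072,"dy": -0.03,"dz": 0,"fingers": 0.035},
    {"rx": 0,"ry": 0,"rz": 0,"dx": 0.0072,"dy": -0.03,"dz": 0,"fingers": 0.035},
    {"rx": 0,"ry": 0,"rz": 0,"dx": 0.0072,"dy": -0.03,"dz": 0,"fingers": 0.035},
    {"rx": 0,"ry": 0,"rz": 0,"dx": 0.0072,"dy": -0.03,"dz": 0,"fingers": 0.035},
    {"rx": 0,"ry": 0,"rz": 0,"dx": 0.0072,"dy": -0.03,"dz": 0,"fingers": 0.035},
    {"rx": 0,"ry": 0,"rz": 0,"dx": 0.0072,"dy": -0.03,"dz": 0,"fingers": 0.035},
    {"rx": 0,"ry": 0,"rz": 0,"dx": 0.004,"dy": -0.015,"dz": 0,"fingers": 0.035},
  ],
)

```text
time_s: 15.4
position: [0.4286, -0.3166, 0.2178]
tool_rot: [[-1.0, 0.003, -0.002], [0.003, 1.0, 0.002], [0.002, 0.002, -1.0]]
ft_force: [0.4, -0.1, -1.7]
grip_width: 0.0494
gripper_force: 31.6
```

Request:
arm_command(
  deltas=[
    {"rx": 0,"ry": 0,"rz": 0,"dx": 0,"dy": 0,"dz": 0.015,"fingers": 0.035},
    {"rx": 0,"ry": 0,"rz": 0,"dx": 0,"dy": 0,"dz": 0.03,"fingers": 0.035},
    {"rx": 0,"ry": 0,"rz": 0,"dx": 0,"dy": 0,"dz": 0.03,"fingers": 0.035},
    {"rx": 0,"ry": 0,"rz": 0,"dx": 0,"dy": 0,"dz": 0.03,"fingers": 0.035},
    {"rx": 0,"ry": 0,"rz": 0,"dx": 0,"dy": 0,"dz": 0.02,"fingers": 0.035},
    {"rx": 0,"ry": 0,"rz": 0,"dx": 0,"dy": 0,"dz": 0.015,"fingers": 0.035},
    {"rx": 0,"ry": 0,"rz": 0,"dx": 0,"dy": 0,"dz": 0.007,"fingers": 0.035},
    {"rx": 0,"ry": 0,"rz": 0,"dx": 0,"dy": 0,"dz": 0.002,"fingers": 0.035},
    {"rx": 0,"ry": 0,"rz": 0,"dx": 0,"dy": 0,"dz": 0.002,"fingers": 0.035},
    {"rx": 0,"ry": 0,"rz": 0,"dx": 0,"dy": 0,"dz": 0,"fingers": 0.035},
  ],
)

```text
time_s: 16.4
position: [0.4297, -0.315, 0.0687]
tool_rot: [[-1.0, 0.001, 0.0], [0.001, 1.0, -0.001], [-0.0, -0.001, -1.0]]
ft_force: [-0.5, -0.1, -1.5]
grip_width: 0.0493
gripper_force: 31.6
```

Request:
arm_command(
  deltas=[
    {"rx": 0,"ry": 0,"rz": 0,"dx": 0,"dy": 0,"dz": 0.001,"fingers": 0.035},
    {"rx": 0,"ry": 0,"rz": 0,"dx": 0,"dy": 0,"dz": 0,"fingers": 0.035},
  ],
)

```text
time_s: 16.6
position: [0.4298, -0.3152, 0.0681]
tool_rot: [[-1.0, 0.001, 0.001], [0.001, 1.0, -0.001], [-0.001, -0.001, -1.0]]
ft_force: [0.5, 1.3, 3.7]
grip_width: 0.0495
gripper_force: 32.0
```

Request:
arm_command(
  deltas=[
    {"rx": 0,"ry": 0,"rz": 0,"dx": 0,"dy": 0,"dz": 0,"fingers": 0.053},
    {"rx": 0,"ry": 0,"rz": 0,"dx": 0,"dy": 0,"dz": 0,"fingers": 0.065},
    {"rx": 0,"ry": 0,"rz": 0,"dx": 0,"dy": 0,"dz": 0,"fingers": 0.075},
    {"rx": 0,"ry": 0,"rz": 0,"dx": 0,"dy": 0,"dz": 0,"fingers": 0.085},
    {"rx": 0,"ry": 0,"rz": 0,"dx": 0,"dy": 0,"dz": 0,"fingers": 0.085},
    {"rx": 0,"ry": 0,"rz": 0,"dx": 0,"dy": 0,"dz": -0.02,"fingers": 0.085},
    {"rx": 0,"ry": 0,"rz": 0,"dx": 0,"dy": 0,"dz": -0.04,"fingers": 0.085},
    {"rx": 0,"ry": 0,"rz": 0.14,"dx": 0,"dy": 0,"dz": -0.04,"fingers": 0.085},
    {"rx": 0,"ry": 0,"rz": 0.14,"dx": 0,"dy": 0,"dz": -0.04,"fingers": 0.085},
    {"rx": 0,"ry": 0,"rz": 0.14,"dx": 0,"dy": 0,"dz": -0.01,"fingers": 0.085},
    {"rx": 0,"ry": 0,"rz": 0.14,"dx": 0,"dy": 0,"dz": 0,"fingers": 0.085},
    {"rx": 0,"ry": 0,"rz": 0.14,"dx": 0,"dy": 0,"dz": 0,"fingers": 0.085},
  ],
)

```text
time_s: 17.8
position: [0.4295, -0.315, 0.2178]
tool_rot: [[-0.761, 0.649, 0.001], [0.649, 0.761, -0.001], [-0.001, -0.0, -1.0]]
ft_force: [-0.4, 0.5, -0.4]
grip_width: 0.0848
gripper_force: 0.0
```

Request:
arm_command(
  deltas=[
    {"rx": 0,"ry": 0,"rz": 0.14,"dx": 0,"dy": 0,"dz": 0,"fingers": 0.085},
    {"rx": 0,"ry": 0,"rz": 0.14,"dx": 0,"dy": 0,"dz": 0,"fingers": 0.085},
    {"rx": 0,"ry": 0,"rz": 0.14,"dx": 0,"dy": 0,"dz": 0,"fingers": 0.085},
    {"rx": 0,"ry": 0,"rz": 0.14,"dx": 0,"dy": 0,"dz": 0,"fingers": 0.085},
    {"rx": 0,"ry": 0,"rz": 0.14,"dx": 0,"dy": 0,"dz": 0,"fingers": 0.085},
    {"rx": 0,"ry": 0,"rz": 0.14,"dx": 0,"dy": 0,"dz": 0,"fingers": 0.085},
    {"rx": 0,"ry": 0,"rz": 0.1,"dx": 0,"dy": 0,"dz": 0,"fingers": 0.085},
    {"rx": 0,"ry": 0,"rz": 0,"dx": 0,"dy": 0,"dz": 0,"fingers": 0.085},
  ],
)

```text
time_s: 18.6
position: [0.4295, -0.3149, 0.2173]
tool_rot: [[0.071, 0.997, -0.0], [0.997, -0.071, 0.0], [0.0, -0.0, -1.0]]
ft_force: [0.4, 0.4, -0.6]
grip_width: 0.0849
gripper_force: 0.0
```

Run:
```python
from h import *
im=env.get_image("top");cv2.imwrite("pics/t3.png",im["color"])
for k in ["herb_jar","jam_jar","red_jar","cream_mug","clay_mug"]:
    print(k,[(round(x["p"],2),np.round(ray(im,x["location"],.012),4).tolist()) for x in env.tip_of(k,im)[:2]])
go(.5718,-.0367,.225)
```

```text
herb_jar [(0.91, [0.4331, -0.3113, 0.012])]
jam_jar [(0.69, [0.5099, -0.3108, 0.012])]
red_jar [(0.67, [0.5741, -0.0331, 0.012]), (0.23, [0.601, -0.1255, 0.012])]
cream_mug [(0.8, [0.6161, 0.0407, 0.012])]
clay_mug [(0.72, [0.6138, 0.0403, 0.012]), (0.67, [0.5995, -0.1177, 0.012])]
t 18.9 pos [ 0.4295 -0.315   0.2173] yaw -3.94 tilt [-0. -0.] w 0.0848 f 0.0 ft [ 0.1  0.1 -0.4] q6 -45.1
tool delta to (0.5718, -0.0367, 0.225) [ 0.2874  0.1228 -0.0077]
```

Request:
arm_command(
  deltas=[
    {"rx": 0,"ry": 0,"rz": 0,"dx": 0.036,"dy": 0.0153,"dz": -0.001,"fingers": 0.085},
    {"rx": 0,"ry": 0,"rz": 0,"dx": 0.036,"dy": 0.0153,"dz": -0.001,"fingers": 0.085},
    {"rx": 0,"ry": 0,"rz": 0,"dx": 0.036,"dy": 0.0153,"dz": -0.001,"fingers": 0.085},
    {"rx": 0,"ry": 0,"rz": 0,"dx": 0.036,"dy": 0.0153,"dz": -0.001,"fingers": 0.085},
    {"rx": 0,"ry": 0,"rz": 0,"dx": 0.036,"dy": 0.0153,"dz": -0.001,"fingers": 0.085},
    {"rx": 0,"ry": 0,"rz": 0,"dx": 0.036,"dy": 0.0153,"dz": -0.001,"fingers": 0.085},
    {"rx": 0,"ry": 0,"rz": 0,"dx": 0.036,"dy": 0.0153,"dz": -0.001,"fingers": 0.085},
    {"rx": 0,"ry": 0,"rz": 0,"dx": 0.0354,"dy": 0.0153,"dz": -0.001,"fingers": 0.085},
    {"rx": 0,"ry": 0,"rz": 0,"dx": 0,"dy": 0,"dz": 0,"fingers": 0.085},
    {"rx": 0,"ry": 0,"rz": 0,"dx": 0,"dy": 0,"dz": 0,"fingers": 0.085},
  ],
)

```text
time_s: 19.9
position: [0.5718, -0.0363, 0.2251]
tool_rot: [[0.068, 0.998, -0.0], [0.998, -0.068, -0.0], [-0.0, -0.0, -1.0]]
ft_force: [-1.0, 1.2, 0.7]
grip_width: 0.0851
gripper_force: 0.0
```

Run:
```python
from h import *
w=env.get_image("wrist");cv2.imwrite("pics/w4.png",w["color"])
print(env.look_for("red_jar",w)[:1], proj(w,(.5718,-.0367,.118)),proj(w,(.5718,-.0367,.012)),[np.round(ray(w,x["location"],.012),4) for x in env.tip_of("red_jar",w)[:1]])
go(.5718,-.0367,.074)
```

```text
[{'box': [291.5, 184.8, 350.6, 266.1], 'p': 0.61}] [320.17987996 237.32871224] [320.20696915 208.91827775] [array([ 0.5716, -0.0379,  0.012 ])]
t 20.05 pos [ 0.5714 -0.0378  0.2253] yaw -4.07 tilt [-0. -0.] w 0.0852 f 0.0 ft [ 0.1 -0.   0.3] q6 -11.5
tool delta to (0.5718, -0.0367, 0.074) [0.0012 0.0004 0.1513]
```

View pics/w4.png

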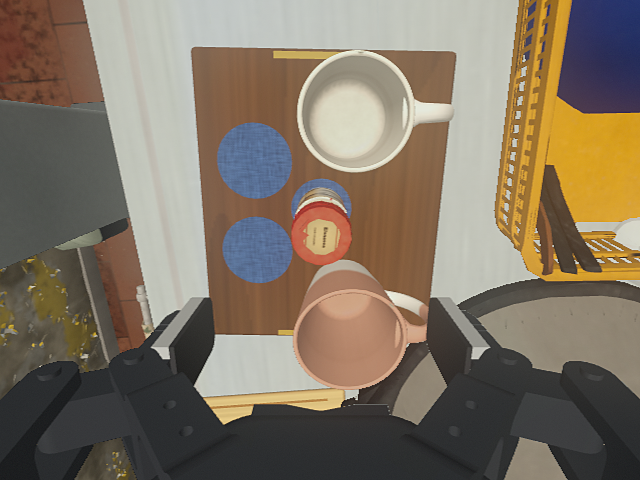

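The red cap is at (322,234), as predicted, with free space before and behind it and the mugs well clear of the finger line. Now I descend.

Request:
arm_command(
  deltas=[
    {"rx": 0,"ry": 0,"rz": 0,"dx": 0.0005,"dy": 0.0005,"dz": 0.02,"fingers": 0.075},
    {"rx": 0,"ry": 0,"rz": 0,"dx": 0,"dy": 0,"dz": 0.03,"fingers": 0.075},
    {"rx": 0,"ry": 0,"rz": 0,"dx": 0,"dy": 0,"dz": 0.03,"fingers": 0.075},
    {"rx": 0,"ry": 0,"rz": 0,"dx": 0,"dy": 0,"dz": 0.03,"fingers": 0.075},
    {"rx": 0,"ry": 0,"rz": 0,"dx": 0,"dy": 0,"dz": 0.025,"fingers": 0.075},
    {"rx": 0,"ry": 0,"rz": 0,"dx": 0,"dy": 0,"dz": 0.01,"fingers": 0.065},
    {"rx": 0,"ry": 0,"rz": 0,"dx": 0,"dy": 0,"dz": 0,"fingers": 0.055},
    {"rx": 0,"ry": 0,"rz": 0,"dx": 0,"dy": 0,"dz": 0,"fingers": 0.048},
    {"rx": 0,"ry": 0,"rz": 0,"dx": 0,"dy": 0,"dz": 0,"fingers": 0.044},
    {"rx": 0,"ry": 0,"rz": 0,"dx": 0,"dy": 0,"dz": 0,"fingers": 0.04},
    {"rx": 0,"ry": 0,"rz": 0,"dx": 0,"dy": 0,"dz": 0,"fingers": 0.035},
    {"rx": 0,"ry": 0,"rz": 0,"dx": 0,"dy": 0,"dz": 0,"fingers": 0.035},
  ],
)

```text
time_s: 21.25
position: [0.5729, -0.0366, 0.0818]
tool_rot: [[0.07, 0.998, 0.003], [0.998, -0.07, -0.001], [-0.001, 0.003, -1.0]]
ft_force: [-1.2, -1.2, 6.0]
grip_width: 0.0441
gripper_force: 30.1
```

Request:
arm_command(
  deltas=[
    {"rx": 0,"ry": 0,"rz": 0,"dx": 0,"dy": 0,"dz": 0,"fingers": 0.035},
    {"rx": 0,"ry": 0,"rz": 0,"dx": 0,"dy": 0,"dz": 0,"fingers": 0.035},
    {"rx": 0,"ry": 0,"rz": 0,"dx": 0,"dy": 0,"dz": -0.005,"fingers": 0.035},
    {"rx": 0,"ry": 0,"rz": 0,"dx": 0,"dy": 0,"dz": -0.015,"fingers": 0.035},
    {"rx": 0,"ry": 0,"rz": 0,"dx": 0,"dy": 0,"dz": -0.03,"fingers": 0.035},
    {"rx": 0,"ry": 0,"rz": 0,"dx": 0,"dy": 0,"dz": -0.03,"fingers": 0.035},
    {"rx": 0,"ry": 0,"rz": 0,"dx": 0,"dy": 0,"dz": -0.03,"fingers": 0.035},
    {"rx": 0,"ry": 0,"rz": 0,"dx": 0,"dy": 0,"dz": -0.03,"fingers": 0.035},
    {"rx": 0,"ry": 0,"rz": 0,"dx": 0,"dy": 0,"dz": -0.015,"fingers": 0.035},
    {"rx": 0,"ry": 0,"rz": 0,"dx": 0,"dy": 0,"dz": -0.005,"fingers": 0.035},
    {"rx": 0,"ry": 0,"rz": 0,"dx": 0,"dy": 0,"dz": 0,"fingers": 0.035},
  ],
)

```text
time_s: 22.35
position: [0.5722, -0.0363, 0.2406]
tool_rot: [[0.07, 0.998, 0.001], [0.998, -0.07, -0.0], [-0.0, 0.001, -1.0]]
ft_force: [-0.6, -0.5, -1.3]
grip_width: 0.0439
gripper_force: 30.9
```

Run:
```python
from h import *
im=env.get_image("top")
print([(round(x["p"],2),np.round(ray(im,x["location"],.0),4).tolist()) for x in env.tip_of("mat",im)[:1]])
c=im["color"].astype(int);  # cork circle by colour, 130-190 x 250-320
h=cv2.cvtColor(im["color"],cv2.COLOR_BGR2HSV);m=(h[...,1]>80)&(h[...,0]<25);m[:, :120]=0;m[:,200:]=0;m[:245]=0;m[:][325:]=0
ys,xs=np.nonzero(m);cc,r=cv2.minEnclosingCircle(np.c_[xs,ys].astype(np.float32));print(xs.mean(),ys.mean(),cc,r,len(xs),np.round(ray(im,(xs.mean(),ys.mean()),.008),4))
go(.5165,.277,.24)
```

```text
[(0.85, [0.518, 0.2789, 0.0])]
159.7937384898711 283.829650092081 (159.7436981201172, 283.8781433105469) 26.77140235900879 2172 [0.5159 0.2784 0.008 ]
t 22.45 pos [ 0.5719 -0.0363  0.2392] yaw -4.01 tilt [-0.002  0.001] w 0.0436 f 30.9 ft [-0.5 -0.  -0.7] q6 -11.5
tool delta to (0.5165, 0.277, 0.24) [ 0.3086 -0.0771 -0.0005]
```

Request:
arm_command(
  deltas=[
    {"rx": 0,"ry": 0,"rz": 0,"dx": 0.0141,"dy": -0.0035,"dz": 0,"fingers": 0.035},
    {"rx": 0,"ry": 0,"rz": 0,"dx": 0.0281,"dy": -0.007,"dz": 0,"fingers": 0.035},
    {"rx": 0,"ry": 0,"rz": 0,"dx": 0.0281,"dy": -0.007,"dz": 0,"fingers": 0.035},
    {"rx": 0,"ry": 0,"rz": 0,"dx": 0.0281,"dy": -0.007,"dz": 0,"fingers": 0.035},
    {"rx": 0,"ry": 0,"rz": 0,"dx": 0.0281,"dy": -0.007,"dz": 0,"fingers": 0.035},
    {"rx": 0,"ry": 0,"rz": 0,"dx": 0.0281,"dy": -0.007,"dz": 0,"fingers": 0.035},
    {"rx": 0,"ry": 0,"rz": 0,"dx": 0.0281,"dy": -0.007,"dz": 0,"fingers": 0.035},
    {"rx": 0,"ry": 0,"rz": 0,"dx": 0.0281,"dy": -0.007,"dz": 0,"fingers": 0.035},
    {"rx": 0,"ry": 0,"rz": 0,"dx": 0.0281,"dy": -0.007,"dz": 0,"fingers": 0.035},
    {"rx": 0,"ry": 0,"rz": 0,"dx": 0.0281,"dy": -0.007,"dz": 0,"fingers": 0.035},
    {"rx": 0,"ry": 0,"rz": 0,"dx": 0.0281,"dy": -0.007,"dz": 0,"fingers": 0.035},
    {"rx": 0,"ry": 0,"rz": 0,"dx": 0.0141,"dy": -0.0035,"dz": 0,"fingers": 0.035},
  ],
)

```text
time_s: 23.65
position: [0.5157, 0.28, 0.2396]
tool_rot: [[0.068, 0.998, -0.002], [0.998, -0.068, 0.0], [-0.0, -0.002, -1.0]]
ft_force: [-0.0, -0.4, -0.6]
grip_width: 0.0436
gripper_force: 30.9
```

Request:
arm_command(
  deltas=[
    {"rx": 0,"ry": 0,"rz": 0,"dx": 0,"dy": 0,"dz": 0.015,"fingers": 0.035},
    {"rx": 0,"ry": 0,"rz": 0,"dx": 0,"dy": 0,"dz": 0.03,"fingers": 0.035},
    {"rx": 0,"ry": 0,"rz": 0,"dx": 0,"dy": 0,"dz": 0.03,"fingers": 0.035},
    {"rx": 0,"ry": 0,"rz": 0,"dx": 0,"dy": 0,"dz": 0.03,"fingers": 0.035},
    {"rx": 0,"ry": 0,"rz": 0,"dx": 0,"dy": 0,"dz": 0.025,"fingers": 0.035},
    {"rx": 0,"ry": 0,"rz": 0,"dx": 0,"dy": 0,"dz": 0.02,"fingers": 0.035},
    {"rx": 0,"ry": 0,"rz": 0,"dx": 0,"dy": 0,"dz": 0.008,"fingers": 0.035},
    {"rx": 0,"ry": 0,"rz": 0,"dx": 0,"dy": 0,"dz": 0.002,"fingers": 0.035},
    {"rx": 0,"ry": 0,"rz": 0,"dx": 0,"dy": 0,"dz": 0,"fingers": 0.035},
  ],
)

```text
time_s: 24.55
position: [0.5173, 0.2775, 0.0809]
tool_rot: [[0.07, 0.998, 0.001], [0.998, -0.07, 0.0], [0.0, 0.001, -1.0]]
ft_force: [-0.2, -0.0, -0.9]
grip_width: 0.0438
gripper_force: 30.9
```

Run:
```python
from h import *
go(.5165,.278,.078)
```

```text
t 24.55 pos [0.5173 0.2775 0.0809] yaw -4.01 tilt [0.001 0.   ] w 0.0438 f 30.9 ft [-0.2 -0.  -0.9] q6 20.7
tool delta to (0.5165, 0.278, 0.078) [ 0.0004 -0.0009  0.0029]
```

Request:
arm_command(
  deltas=[
    {"rx": 0,"ry": 0,"rz": 0,"dx": 0,"dy": -0.0005,"dz": 0.001,"fingers": 0.035},
    {"rx": 0,"ry": 0,"rz": 0,"dx": 0,"dy": 0,"dz": 0.001,"fingers": 0.035},
    {"rx": 0,"ry": 0,"rz": 0,"dx": 0,"dy": 0,"dz": 0,"fingers": 0.035},
  ],
)

```text
time_s: 24.85
position: [0.5167, 0.2775, 0.0787]
tool_rot: [[0.07, 0.998, 0.001], [0.998, -0.07, 0.0], [0.0, 0.001, -1.0]]
ft_force: [-0.0, 0.2, -1.8]
grip_width: 0.0433
gripper_force: 30.9
```

Request:
arm_command(
  deltas=[
    {"rx": 0,"ry": 0,"rz": 0,"dx": 0,"dy": 0,"dz": 0.001,"fingers": 0.035},
    {"rx": 0,"ry": 0,"rz": 0,"dx": 0,"dy": 0,"dz": 0,"fingers": 0.035},
  ],
)

```text
time_s: 25.05
position: [0.5168, 0.2776, 0.0779]
tool_rot: [[0.07, 0.998, 0.001], [0.998, -0.07, 0.0], [0.0, 0.001, -1.0]]
ft_force: [-1.0, 0.3, 2.0]
grip_width: 0.0436
gripper_force: 31.1
```

Request:
arm_command(
  deltas=[
    {"rx": 0,"ry": 0,"rz": 0,"dx": 0,"dy": 0,"dz": 0,"fingers": 0.048},
    {"rx": 0,"ry": 0,"rz": 0,"dx": 0,"dy": 0,"dz": 0,"fingers": 0.06},
    {"rx": 0,"ry": 0,"rz": 0,"dx": 0,"dy": 0,"dz": 0,"fingers": 0.075},
    {"rx": 0,"ry": 0,"rz": 0,"dx": 0,"dy": 0,"dz": 0,"fingers": 0.085},
    {"rx": 0,"ry": 0,"rz": 0,"dx": 0,"dy": 0,"dz": 0,"fingers": 0.085},
    {"rx": 0,"ry": 0,"rz": 0,"dx": 0,"dy": 0,"dz": -0.02,"fingers": 0.085},
    {"rx": 0,"ry": 0,"rz": 0,"dx": 0,"dy": 0,"dz": -0.04,"fingers": 0.085},
    {"rx": 0,"ry": 0,"rz": -0.14,"dx": 0,"dy": 0,"dz": -0.04,"fingers": 0.085},
    {"rx": 0,"ry": 0,"rz": -0.14,"dx": 0,"dy": 0,"dz": -0.04,"fingers": 0.085},
    {"rx": 0,"ry": 0,"rz": -0.14,"dx": 0,"dy": 0,"dz": 0,"fingers": 0.085},
    {"rx": 0,"ry": 0,"rz": -0.14,"dx": 0,"dy": 0,"dz": 0,"fingers": 0.085},
    {"rx": 0,"ry": 0,"rz": -0.14,"dx": 0,"dy": 0,"dz": 0,"fingers": 0.085},
  ],
)

```text
time_s: 26.25
position: [0.5165, 0.2775, 0.2176]
tool_rot: [[-0.594, 0.805, 0.0], [0.805, 0.594, 0.0], [-0.0, 0.0, -1.0]]
ft_force: [0.7, -0.6, -0.3]
grip_width: 0.085
gripper_force: 0.0
```

Request:
arm_command(
  deltas=[
    {"rx": 0,"ry": 0,"rz": -0.14,"dx": 0,"dy": 0,"dz": 0,"fingers": 0.085},
    {"rx": 0,"ry": 0,"rz": -0.14,"dx": 0,"dy": 0,"dz": 0,"fingers": 0.085},
    {"rx": 0,"ry": 0,"rz": -0.14,"dx": 0,"dy": 0,"dz": 0,"fingers": 0.085},
    {"rx": 0,"ry": 0,"rz": -0.14,"dx": 0,"dy": 0,"dz": 0,"fingers": 0.085},
    {"rx": 0,"ry": 0,"rz": -0.14,"dx": 0,"dy": 0,"dz": 0,"fingers": 0.085},
    {"rx": 0,"ry": 0,"rz": -0.14,"dx": 0,"dy": 0,"dz": 0,"fingers": 0.085},
    {"rx": 0,"ry": 0,"rz": -0.1,"dx": 0,"dy": 0,"dz": 0,"fingers": 0.085},
    {"rx": 0,"ry": 0,"rz": 0,"dx": 0,"dy": 0,"dz": 0,"fingers": 0.085},
  ],
)

```text
time_s: 27.05
position: [0.5165, 0.2775, 0.2173]
tool_rot: [[-1.0, -0.0, -0.0], [-0.0, 1.0, -0.0], [0.0, -0.0, -1.0]]
ft_force: [-0.4, -0.7, -0.4]
grip_width: 0.0849
gripper_force: 0.0
```

Run:
```python
from h import *
go(.4297,-.3152,.218)
w=env.get_image("scene");cv2.imwrite("pics/s3.png",w["color"])
im=env.get_image("top")
for k in ["red_jar","cream_mug","clay_mug"]:
    print(k,[(round(x["p"],2),np.round(ray(im,x["location"],.012),4).tolist()) for x in env.tip_of(k,im)[:1]])
```

```text
t 27.05 pos [0.5165 0.2775 0.2173] yaw 90.0 tilt [-0. -0.] w 0.0849 f 0.0 ft [-0.4 -0.7 -0.4] q6 -73.3
tool delta to (0.4297, -0.3152, 0.218) [ 0.0868 -0.5927 -0.0007]
red_jar [(0.8, [0.5076, 0.2737, 0.012])]
cream_mug [(0.93, [0.6177, 0.0434, 0.012])]
clay_mug [(0.64, [0.4954, -0.316, 0.012])]
```

View pics/s3.png

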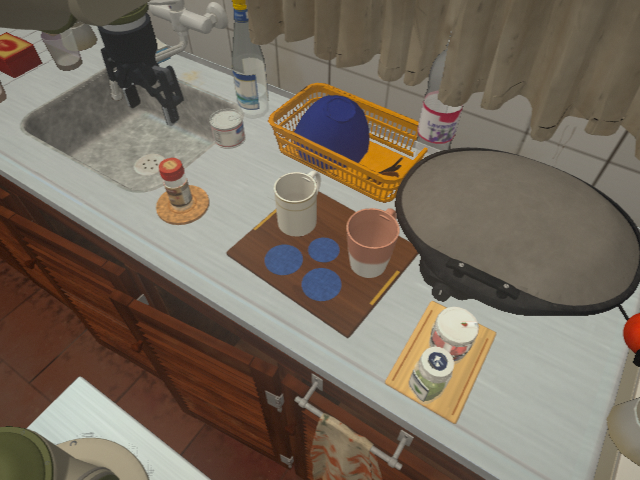

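The red jar stands upright on the mat at (181,203). The jam jar (455,333) and herb jar (433,374) stand on the board, all three felt discs are empty, and the mugs haven't moved. Next I return the herb jar.

Request:
arm_command(
  deltas=[
    {"rx": 0,"ry": 0,"rz": 0,"dx": 0.0062,"dy": -0.0423,"dz": 0,"fingers": 0.085},
    {"rx": 0,"ry": 0,"rz": 0,"dx": 0.0062,"dy": -0.0423,"dz": 0,"fingers": 0.085},
    {"rx": 0,"ry": 0,"rz": 0,"dx": 0.0062,"dy": -0.0423,"dz": 0,"fingers": 0.085},
    {"rx": 0,"ry": 0,"rz": 0,"dx": 0.0062,"dy": -0.0423,"dz": 0,"fingers": 0.085},
    {"rx": 0,"ry": 0,"rz": 0,"dx": 0.0062,"dy": -0.0423,"dz": 0,"fingers": 0.085},
    {"rx": 0,"ry": 0,"rz": 0,"dx": 0.0062,"dy": -0.0423,"dz": 0,"fingers": 0.085},
    {"rx": 0,"ry": 0,"rz": 0,"dx": 0.0062,"dy": -0.0423,"dz": 0,"fingers": 0.085},
    {"rx": 0,"ry": 0,"rz": 0,"dx": 0.0062,"dy": -0.0423,"dz": 0,"fingers": 0.085},
    {"rx": 0,"ry": 0,"rz": 0,"dx": 0.0062,"dy": -0.0423,"dz": 0,"fingers": 0.085},
    {"rx": 0,"ry": 0,"rz": 0,"dx": 0.0062,"dy": -0.0423,"dz": 0,"fingers": 0.085},
    {"rx": 0,"ry": 0,"rz": 0,"dx": 0.0062,"dy": -0.0423,"dz": 0,"fingers": 0.085},
    {"rx": 0,"ry": 0,"rz": 0,"dx": 0.0062,"dy": -0.0423,"dz": 0,"fingers": 0.085},
  ],
)

```text
time_s: 28.5
position: [0.4412, -0.2318, 0.2175]
tool_rot: [[-1.0, 0.002, 0.0], [0.002, 1.0, -0.0], [-0.0, -0.0, -1.0]]
ft_force: [0.4, 0.2, -1.2]
grip_width: 0.0852
gripper_force: 0.0
```

Request:
arm_command(
  deltas=[
    {"rx": 0,"ry": 0,"rz": 0,"dx": 0.0062,"dy": -0.0423,"dz": 0,"fingers": 0.085},
    {"rx": 0,"ry": 0,"rz": 0,"dx": 0.0062,"dy": -0.0423,"dz": 0,"fingers": 0.085},
    {"rx": 0,"ry": 0,"rz": 0,"dx": 0,"dy": 0,"dz": 0,"fingers": 0.085},
    {"rx": 0,"ry": 0,"rz": 0,"dx": 0,"dy": 0,"dz": 0,"fingers": 0.085},
  ],
)

```text
time_s: 28.9
position: [0.429, -0.3151, 0.217]
tool_rot: [[-1.0, 0.003, -0.0], [0.003, 1.0, 0.001], [0.0, 0.001, -1.0]]
ft_force: [-0.5, 1.4, 0.1]
grip_width: 0.0848
gripper_force: 0.0
```

Run:
```python
from h import *
w=env.get_image("wrist")
print(env.look_for("herb_jar",w)[:1], proj(w,(.4298,-.3152,.108)))
go(.4298,-.3152,.0685)
```

```text
[{'box': [291.3, 186.7, 357.8, 266.2], 'p': 0.71}] [320.0813184  237.45165743]
t 29.0 pos [ 0.4294 -0.3137  0.2174] yaw 89.97 tilt [-0.  0.] w 0.0853 f 0.0 ft [0.2 0.6 0.3] q6 -138.9
tool delta to (0.4298, -0.3152, 0.0685) [-0.0004 -0.0015  0.1489]
```

Request:
arm_command(
  deltas=[
    {"rx": 0,"ry": 0,"rz": 0,"dx": -0.0004,"dy": -0.0008,"dz": 0.02,"fingers": 0.085},
    {"rx": 0,"ry": 0,"rz": 0,"dx": 0,"dy": 0,"dz": 0.03,"fingers": 0.085},
    {"rx": 0,"ry": 0,"rz": 0,"dx": 0,"dy": 0,"dz": 0.03,"fingers": 0.085},
    {"rx": 0,"ry": 0,"rz": 0,"dx": 0,"dy": 0,"dz": 0.03,"fingers": 0.085},
    {"rx": 0,"ry": 0,"rz": 0,"dx": 0,"dy": 0,"dz": 0.028,"fingers": 0.08},
    {"rx": 0,"ry": 0,"rz": 0,"dx": 0,"dy": 0,"dz": 0.01,"fingers": 0.07},
    {"rx": 0,"ry": 0,"rz": 0,"dx": 0,"dy": 0,"dz": 0,"fingers": 0.06},
    {"rx": 0,"ry": 0,"rz": 0,"dx": 0,"dy": 0,"dz": 0,"fingers": 0.05},
    {"rx": 0,"ry": 0,"rz": 0,"dx": 0,"dy": 0,"dz": 0,"fingers": 0.045},
    {"rx": 0,"ry": 0,"rz": 0,"dx": 0,"dy": 0,"dz": 0,"fingers": 0.035},
    {"rx": 0,"ry": 0,"rz": 0,"dx": 0,"dy": 0,"dz": 0,"fingers": 0.035},
    {"rx": 0,"ry": 0,"rz": 0,"dx": 0,"dy": 0,"dz": 0,"fingers": 0.035},
  ],
)

```text
time_s: 30.2
position: [0.4303, -0.3157, 0.0706]
tool_rot: [[-1.0, 0.001, 0.002], [0.001, 1.0, -0.002], [-0.002, -0.002, -1.0]]
ft_force: [0.4, 2.9, 7.5]
grip_width: 0.0492
gripper_force: 31.9
```

Request:
arm_command(
  deltas=[
    {"rx": 0,"ry": 0,"rz": 0,"dx": 0,"dy": 0,"dz": 0,"fingers": 0.035},
    {"rx": 0,"ry": 0,"rz": 0,"dx": 0,"dy": 0,"dz": 0,"fingers": 0.035},
    {"rx": 0,"ry": 0,"rz": 0,"dx": 0,"dy": 0,"dz": -0.01,"fingers": 0.035},
    {"rx": 0,"ry": 0,"rz": 0,"dx": 0,"dy": 0,"dz": -0.02,"fingers": 0.035},
    {"rx": 0,"ry": 0,"rz": 0,"dx": 0,"dy": 0,"dz": -0.03,"fingers": 0.035},
    {"rx": 0,"ry": 0,"rz": 0,"dx": 0,"dy": 0,"dz": -0.03,"fingers": 0.035},
    {"rx": 0,"ry": 0,"rz": 0,"dx": 0,"dy": 0,"dz": -0.03,"fingers": 0.035},
    {"rx": 0,"ry": 0,"rz": 0,"dx": 0,"dy": 0,"dz": -0.02,"fingers": 0.035},
    {"rx": 0,"ry": 0,"rz": 0,"dx": 0,"dy": 0,"dz": -0.01,"fingers": 0.035},
    {"rx": 0,"ry": 0,"rz": 0,"dx": 0,"dy": 0,"dz": 0,"fingers": 0.035},
  ],
)

```text
time_s: 31.2
position: [0.4299, -0.3157, 0.2205]
tool_rot: [[-1.0, 0.001, 0.002], [0.001, 1.0, -0.002], [-0.002, -0.002, -1.0]]
ft_force: [-0.3, 0.1, -1.4]
grip_width: 0.0492
gripper_force: 31.5
```

Run:
```python
from h import *
go(.5101,.0149,.2195)
```

```text
t 31.2 pos [ 0.4299 -0.3157  0.2205] yaw 89.95 tilt [ 0.002 -0.002] w 0.0492 f 31.5 ft [-0.3  0.1 -1.4] q6 -139.0
tool delta to (0.5101, 0.0149, 0.2195) [-0.08    0.3307  0.0005]
```

Request:
arm_command(
  deltas=[
    {"rx": 0,"ry": 0,"rz": 0,"dx": -0.004,"dy": 0.015,"dz": 0,"fingers": 0.035},
    {"rx": 0,"ry": 0,"rz": 0,"dx": -0.0072,"dy": 0.03,"dz": 0,"fingers": 0.035},
    {"rx": 0,"ry": 0,"rz": 0,"dx": -0.0072,"dy": 0.03,"dz": 0,"fingers": 0.035},
    {"rx": 0,"ry": 0,"rz": 0,"dx": -0.0072,"dy": 0.03,"dz": 0,"fingers": 0.035},
    {"rx": 0,"ry": 0,"rz": 0,"dx": -0.0072,"dy": 0.03,"dz": 0,"fingers": 0.035},
    {"rx": 0,"ry": 0,"rz": 0,"dx": -0.0072,"dy": 0.03,"dz": 0,"fingers": 0.035},
    {"rx": 0,"ry": 0,"rz": 0,"dx": -0.0072,"dy": 0.03,"dz": 0,"fingers": 0.035},
    {"rx": 0,"ry": 0,"rz": 0,"dx": -0.0072,"dy": 0.03,"dz": 0,"fingers": 0.035},
    {"rx": 0,"ry": 0,"rz": 0,"dx": -0.0072,"dy": 0.03,"dz": 0,"fingers": 0.035},
    {"rx": 0,"ry": 0,"rz": 0,"dx": -0.0072,"dy": 0.03,"dz": 0,"fingers": 0.035},
    {"rx": 0,"ry": 0,"rz": 0,"dx": -0.0072,"dy": 0.03,"dz": 0,"fingers": 0.035},
    {"rx": 0,"ry": 0,"rz": 0,"dx": -0.004,"dy": 0.0156,"dz": 0,"fingers": 0.035},
  ],
)

```text
time_s: 32.4
position: [0.5093, 0.0181, 0.218]
tool_rot: [[-1.0, -0.001, -0.003], [-0.001, 1.0, 0.001], [0.003, 0.001, -1.0]]
ft_force: [0.2, -0.5, -1.5]
grip_width: 0.0489
gripper_force: 31.5
```

Request:
arm_command(
  deltas=[
    {"rx": 0,"ry": 0,"rz": 0,"dx": 0,"dy": 0,"dz": 0.015,"fingers": 0.035},
    {"rx": 0,"ry": 0,"rz": 0,"dx": 0,"dy": 0,"dz": 0.03,"fingers": 0.035},
    {"rx": 0,"ry": 0,"rz": 0,"dx": 0,"dy": 0,"dz": 0.03,"fingers": 0.035},
    {"rx": 0,"ry": 0,"rz": 0,"dx": 0,"dy": 0,"dz": 0.03,"fingers": 0.035},
    {"rx": 0,"ry": 0,"rz": 0,"dx": 0,"dy": 0,"dz": 0.02,"fingers": 0.035},
    {"rx": 0,"ry": 0,"rz": 0,"dx": 0,"dy": 0,"dz": 0.015,"fingers": 0.035},
    {"rx": 0,"ry": 0,"rz": 0,"dx": 0,"dy": 0,"dz": 0.005,"fingers": 0.035},
    {"rx": 0,"ry": 0,"rz": 0,"dx": 0,"dy": 0,"dz": 0,"fingers": 0.035},
  ],
)

```text
time_s: 33.2
position: [0.5092, 0.0159, 0.0737]
tool_rot: [[-1.0, 0.0, -0.002], [0.0, 1.0, 0.001], [0.002, 0.001, -1.0]]
ft_force: [-0.9, -0.2, -0.3]
grip_width: 0.0491
gripper_force: 31.4
```

Run:
```python
from h import *
go(.5101,.0149,.070)
```

```text
t 33.2 pos [0.5092 0.0159 0.0737] yaw 89.98 tilt [-0.002  0.001] w 0.0491 f 31.4 ft [-0.9 -0.2 -0.3] q6 -101.5
tool delta to (0.5101, 0.0149, 0.07) [-0.0009 -0.001   0.0037]
```

Request:
arm_command(
  deltas=[
    {"rx": 0,"ry": 0,"rz": 0,"dx": -0.0003,"dy": -0.0005,"dz": 0.001,"fingers": 0.035},
    {"rx": 0,"ry": 0,"rz": 0,"dx": 0,"dy": 0,"dz": 0,"fingers": 0.035},
  ],
)

```text
time_s: 33.4
position: [0.5101, 0.0148, 0.0733]
tool_rot: [[-1.0, 0.001, -0.0], [0.001, 1.0, 0.0], [0.0, 0.0, -1.0]]
ft_force: [-0.6, 0.2, -0.2]
grip_width: 0.0494
gripper_force: 31.4
```

Run:
```python
from h import *
st()
```

```text
t 33.4 pos [0.5101 0.0148 0.0733] yaw 89.96 tilt [-0.  0.] w 0.0494 f 31.4 ft [-0.6  0.2 -0.2] q6 -101.6
```

Request:
arm_command(
  deltas=[
    {"rx": 0,"ry": 0,"rz": 0,"dx": 0,"dy": 0,"dz": 0.0007,"fingers": 0.035},
    {"rx": 0,"ry": 0,"rz": 0,"dx": 0,"dy": 0,"dz": 0,"fingers": 0.035},
    {"rx": 0,"ry": 0,"rz": 0,"dx": 0,"dy": 0,"dz": 0,"fingers": 0.035},
  ],
)

```text
time_s: 33.7
position: [0.5103, 0.0147, 0.0727]
tool_rot: [[-1.0, 0.001, 0.0], [0.001, 1.0, 0.0], [-0.0, 0.0, -1.0]]
ft_force: [0.2, 1.4, -0.0]
grip_width: 0.0492
gripper_force: 31.5
```

Request:
arm_command(
  deltas=[
    {"rx": 0,"ry": 0,"rz": 0,"dx": 0,"dy": 0,"dz": 0.001,"fingers": 0.035},
    {"rx": 0,"ry": 0,"rz": 0,"dx": 0,"dy": 0,"dz": 0,"fingers": 0.035},
  ],
)

```text
time_s: 33.9
position: [0.5106, 0.0148, 0.0726]
tool_rot: [[-1.0, 0.001, 0.002], [0.001, 1.0, 0.0], [-0.002, 0.0, -1.0]]
ft_force: [-0.9, 1.9, 9.9]
grip_width: 0.0496
gripper_force: 32.4
```

Request:
arm_command(
  deltas=[
    {"rx": 0,"ry": 0,"rz": 0,"dx": 0,"dy": 0,"dz": 0,"fingers": 0.053},
    {"rx": 0,"ry": 0,"rz": 0,"dx": 0,"dy": 0,"dz": 0,"fingers": 0.065},
    {"rx": 0,"ry": 0,"rz": 0,"dx": 0,"dy": 0,"dz": 0,"fingers": 0.075},
    {"rx": 0,"ry": 0,"rz": 0,"dx": 0,"dy": 0,"dz": 0,"fingers": 0.085},
    {"rx": 0,"ry": 0,"rz": 0,"dx": 0,"dy": 0,"dz": 0,"fingers": 0.085},
    {"rx": 0,"ry": 0,"rz": 0,"dx": 0,"dy": 0,"dz": -0.02,"fingers": 0.085},
    {"rx": 0,"ry": 0,"rz": 0,"dx": 0,"dy": 0,"dz": -0.04,"fingers": 0.085},
    {"rx": 0,"ry": 0,"rz": 0,"dx": 0,"dy": 0,"dz": -0.04,"fingers": 0.085},
    {"rx": 0,"ry": 0,"rz": -0.14,"dx": 0,"dy": 0,"dz": -0.035,"fingers": 0.085},
    {"rx": 0,"ry": 0,"rz": -0.14,"dx": 0,"dy": 0,"dz": 0,"fingers": 0.085},
    {"rx": 0,"ry": 0,"rz": 0,"dx": 0,"dy": 0,"dz": 0,"fingers": 0.085},
  ],
)

```text
time_s: 35.0
position: [0.5104, 0.0146, 0.2073]
tool_rot: [[-0.961, -0.277, 0.001], [-0.277, 0.961, -0.0], [-0.001, -0.001, -1.0]]
ft_force: [0.3, -0.3, -0.4]
grip_width: 0.085
gripper_force: 0.0
```

Run:
```python
from h import *
go(.5097,-.3148,.206)
w=env.get_image("wrist");cv2.imwrite("pics/w5.png",w["color"][120:420,150:560])
```

```text
t 35.0 pos [0.5104 0.0146 0.2073] yaw 106.07 tilt [ 0.001 -0.   ] w 0.085 f 0.0 ft [ 0.3 -0.3 -0.4] q6 -117.7
tool delta to (0.5097, -0.3148, 0.206) [ 0.0918 -0.3163  0.0014]
```

View pics/w5.png

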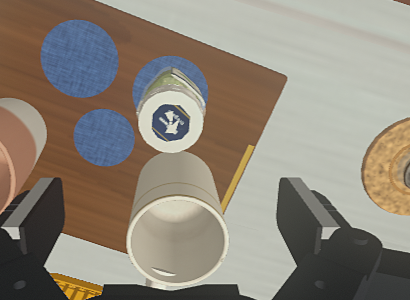

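The herb jar stands upright on its disc (cap at crop (170,122)). On to the jam jar.

Request:
arm_command(
  deltas=[
    {"rx": 0,"ry": 0,"rz": 0,"dx": 0.0115,"dy": -0.0395,"dz": 0,"fingers": 0.085},
    {"rx": 0,"ry": 0,"rz": 0,"dx": 0.0115,"dy": -0.0395,"dz": 0,"fingers": 0.085},
    {"rx": 0,"ry": 0,"rz": 0,"dx": 0.0115,"dy": -0.0395,"dz": 0,"fingers": 0.085},
    {"rx": 0,"ry": 0,"rz": 0,"dx": 0.0115,"dy": -0.0395,"dz": 0,"fingers": 0.085},
    {"rx": 0,"ry": 0,"rz": 0,"dx": 0.0115,"dy": -0.0395,"dz": 0,"fingers": 0.085},
    {"rx": 0,"ry": 0,"rz": 0,"dx": 0.0115,"dy": -0.0395,"dz": 0,"fingers": 0.085},
    {"rx": 0,"ry": 0,"rz": 0,"dx": 0.0115,"dy": -0.0395,"dz": 0,"fingers": 0.085},
    {"rx": 0,"ry": 0,"rz": 0,"dx": 0.0115,"dy": -0.0395,"dz": 0,"fingers": 0.085},
    {"rx": 0,"ry": 0,"rz": 0,"dx": 0,"dy": 0,"dz": 0,"fingers": 0.085},
    {"rx": 0,"ry": 0,"rz": 0,"dx": 0,"dy": 0,"dz": 0,"fingers": 0.085},
    {"rx": 0,"ry": 0,"rz": 0,"dx": 0,"dy": 0,"dz": 0,"fingers": 0.085},
  ],
)

```text
time_s: 36.15
position: [0.5088, -0.3135, 0.206]
tool_rot: [[-0.962, -0.275, -0.001], [-0.275, 0.962, 0.001], [0.001, 0.002, -1.0]]
ft_force: [0.2, 0.2, -0.7]
grip_width: 0.0853
gripper_force: 0.0
```

Run:
```python
from h import *
w=env.get_image("wrist")
print(env.look_for("jam_jar",w)[:1], proj(w,(.5097,-.3148,.094)))
go(.5097,-.3148,.056)
```

```text
[{'box': [273.7, 182.9, 364.6, 275.0], 'p': 0.87}] [318.05402578 236.03938385]
t 36.25 pos [ 0.5091 -0.3133  0.2065] yaw 106.02 tilt [-0.  0.] w 0.0851 f 0.0 ft [-0.2 -0.1  0.6] q6 -149.0
tool delta to (0.5097, -0.3148, 0.056) [-0.0002 -0.0017  0.1505]
```

Request:
arm_command(
  deltas=[
    {"rx": 0,"ry": 0,"rz": 0,"dx": 0,"dy": -0.0006,"dz": 0.02,"fingers": 0.085},
    {"rx": 0,"ry": 0,"rz": 0,"dx": 0,"dy": 0,"dz": 0.03,"fingers": 0.085},
    {"rx": 0,"ry": 0,"rz": 0,"dx": 0,"dy": 0,"dz": 0.03,"fingers": 0.085},
    {"rx": 0,"ry": 0,"rz": 0,"dx": 0,"dy": 0,"dz": 0.03,"fingers": 0.085},
    {"rx": 0,"ry": 0,"rz": 0,"dx": 0,"dy": 0,"dz": 0.025,"fingers": 0.085},
    {"rx": 0,"ry": 0,"rz": 0,"dx": 0,"dy": 0,"dz": 0.015,"fingers": 0.085},
    {"rx": 0,"ry": 0,"rz": 0,"dx": 0,"dy": 0,"dz": 0,"fingers": 0.085},
    {"rx": 0,"ry": 0,"rz": 0,"dx": 0,"dy": 0,"dz": 0,"fingers": 0.075},
    {"rx": 0,"ry": 0,"rz": 0,"dx": 0,"dy": 0,"dz": 0,"fingers": 0.065},
    {"rx": 0,"ry": 0,"rz": 0,"dx": 0,"dy": 0,"dz": 0,"fingers": 0.055},
    {"rx": 0,"ry": 0,"rz": 0,"dx": 0,"dy": 0,"dz": 0,"fingers": 0.05},
    {"rx": 0,"ry": 0,"rz": 0,"dx": 0,"dy": 0,"dz": 0,"fingers": 0.05},
  ],
  squeeze=40,
)

```text
time_s: 37.45
position: [0.5096, -0.3151, 0.0582]
tool_rot: [[-0.961, -0.276, 0.002], [-0.276, 0.961, -0.001], [-0.002, -0.002, -1.0]]
ft_force: [-0.7, 3.5, 5.8]
grip_width: 0.0623
gripper_force: 43.4
```

Request:
arm_command(
  deltas=[
    {"rx": 0,"ry": 0,"rz": 0,"dx": 0,"dy": 0,"dz": 0,"fingers": 0.05},
    {"rx": 0,"ry": 0,"rz": 0,"dx": 0,"dy": 0,"dz": 0,"fingers": 0.05},
    {"rx": 0,"ry": 0,"rz": 0,"dx": 0,"dy": 0,"dz": -0.01,"fingers": 0.05},
    {"rx": 0,"ry": 0,"rz": 0,"dx": 0,"dy": 0,"dz": -0.02,"fingers": 0.05},
    {"rx": 0,"ry": 0,"rz": 0,"dx": 0,"dy": 0,"dz": -0.03,"fingers": 0.05},
    {"rx": 0,"ry": 0,"rz": 0,"dx": 0,"dy": 0,"dz": -0.03,"fingers": 0.05},
    {"rx": 0,"ry": 0,"rz": 0,"dx": 0,"dy": 0,"dz": -0.03,"fingers": 0.05},
    {"rx": 0,"ry": 0,"rz": 0,"dx": 0,"dy": 0,"dz": -0.02,"fingers": 0.05},
    {"rx": 0,"ry": 0,"rz": 0,"dx": 0,"dy": 0,"dz": -0.01,"fingers": 0.05},
    {"rx": 0,"ry": 0,"rz": 0,"dx": 0,"dy": 0,"dz": 0,"fingers": 0.05},
  ],
)

```text
time_s: 38.45
position: [0.5093, -0.3153, 0.208]
tool_rot: [[-0.961, -0.276, 0.002], [-0.276, 0.961, -0.002], [-0.001, -0.002, -1.0]]
ft_force: [0.3, 0.7, -3.3]
grip_width: 0.0617
gripper_force: 44.5
```

Run:
```python
from h import *
go(.5042,-.0756,.207)
```

```text
t 38.45 pos [ 0.5093 -0.3153  0.208 ] yaw 106.0 tilt [ 0.002 -0.002] w 0.0617 f 44.5 ft [ 0.3  0.7 -3.3] q6 -149.1
tool delta to (0.5042, -0.0756, 0.207) [-0.0612  0.2318  0.0005]
```

Request:
arm_command(
  deltas=[
    {"rx": 0,"ry": 0,"rz": 0,"dx": -0.0034,"dy": 0.0129,"dz": 0,"fingers": 0.05},
    {"rx": 0,"ry": 0,"rz": 0,"dx": -0.0068,"dy": 0.0257,"dz": 0,"fingers": 0.05},
    {"rx": 0,"ry": 0,"rz": 0,"dx": -0.0068,"dy": 0.0257,"dz": 0,"fingers": 0.05},
    {"rx": 0,"ry": 0,"rz": 0,"dx": -0.0068,"dy": 0.0257,"dz": 0,"fingers": 0.05},
    {"rx": 0,"ry": 0,"rz": 0,"dx": -0.0068,"dy": 0.0257,"dz": 0,"fingers": 0.05},
    {"rx": 0,"ry": 0,"rz": 0,"dx": -0.0068,"dy": 0.0257,"dz": 0,"fingers": 0.05},
    {"rx": 0,"ry": 0,"rz": 0,"dx": -0.0068,"dy": 0.0257,"dz": 0,"fingers": 0.05},
    {"rx": 0,"ry": 0,"rz": 0,"dx": -0.0068,"dy": 0.0257,"dz": 0,"fingers": 0.05},
    {"rx": 0,"ry": 0,"rz": 0,"dx": -0.0068,"dy": 0.0257,"dz": 0,"fingers": 0.05},
    {"rx": 0,"ry": 0,"rz": 0,"dx": -0.003,"dy": 0.0133,"dz": 0,"fingers": 0.05},
    {"rx": 0,"ry": 0,"rz": 0,"dx": 0,"dy": 0,"dz": 0,"fingers": 0.05},
    {"rx": 0,"ry": 0,"rz": 0,"dx": 0,"dy": 0,"dz": 0,"fingers": 0.05},
  ],
)

```text
time_s: 39.65
position: [0.5035, -0.0757, 0.2062]
tool_rot: [[-0.961, -0.276, -0.001], [-0.276, 0.961, -0.0], [0.001, 0.0, -1.0]]
ft_force: [-0.2, -0.2, -2.6]
grip_width: 0.0621
gripper_force: 44.6
```

Request:
arm_command(
  deltas=[
    {"rx": 0,"ry": 0,"rz": 0,"dx": 0,"dy": 0,"dz": 0.015,"fingers": 0.05},
    {"rx": 0,"ry": 0,"rz": 0,"dx": 0,"dy": 0,"dz": 0.03,"fingers": 0.05},
    {"rx": 0,"ry": 0,"rz": 0,"dx": 0,"dy": 0,"dz": 0.03,"fingers": 0.05},
    {"rx": 0,"ry": 0,"rz": 0,"dx": 0,"dy": 0,"dz": 0.03,"fingers": 0.05},
    {"rx": 0,"ry": 0,"rz": 0,"dx": 0,"dy": 0,"dz": 0.02,"fingers": 0.05},
    {"rx": 0,"ry": 0,"rz": 0,"dx": 0,"dy": 0,"dz": 0.015,"fingers": 0.05},
    {"rx": 0,"ry": 0,"rz": 0,"dx": 0,"dy": 0,"dz": 0.005,"fingers": 0.05},
    {"rx": 0,"ry": 0,"rz": 0,"dx": 0,"dy": 0,"dz": 0,"fingers": 0.05},
    {"rx": 0,"ry": 0,"rz": 0,"dx": 0,"dy": 0,"dz": 0,"fingers": 0.05},
  ],
)

```text
time_s: 40.55
position: [0.504, -0.0762, 0.062]
tool_rot: [[-0.961, -0.275, 0.001], [-0.275, 0.961, -0.0], [-0.001, -0.001, -1.0]]
ft_force: [-0.5, -0.0, -1.2]
grip_width: 0.0619
gripper_force: 44.6
```

Run:
```python
from h import *
go(.5043,-.0755,.060)
```

```text
t 40.55 pos [ 0.504  -0.0762  0.062 ] yaw 105.96 tilt [ 0.001 -0.   ] w 0.0619 f 44.6 ft [-0.5 -0.  -1.2] q6 -127.9
tool delta to (0.5043, -0.0755, 0.06) [-0.0005  0.0006  0.002 ]
```

Request:
arm_command(
  deltas=[
    {"rx": 0,"ry": 0,"rz": 0,"dx": 0,"dy": 0.0005,"dz": 0.001,"fingers": 0.05},
    {"rx": 0,"ry": 0,"rz": 0,"dx": 0,"dy": 0,"dz": 0.001,"fingers": 0.05},
    {"rx": 0,"ry": 0,"rz": 0,"dx": 0,"dy": 0,"dz": 0,"fingers": 0.05},
  ],
)

```text
time_s: 40.85
position: [0.5037, -0.0752, 0.0603]
tool_rot: [[-0.961, -0.276, 0.001], [-0.276, 0.961, -0.001], [-0.001, -0.001, -1.0]]
ft_force: [-2.3, 0.3, 3.9]
grip_width: 0.0618
gripper_force: 45.2
```

Contact. I'm releasing, rising and backing off.

Request:
arm_command(
  deltas=[
    {"rx": 0,"ry": 0,"rz": 0,"dx": 0,"dy": 0,"dz": 0,"fingers": 0.066},
    {"rx": 0,"ry": 0,"rz": 0,"dx": 0,"dy": 0,"dz": 0,"fingers": 0.075},
    {"rx": 0,"ry": 0,"rz": 0,"dx": 0,"dy": 0,"dz": 0,"fingers": 0.085},
    {"rx": 0,"ry": 0,"rz": 0,"dx": 0,"dy": 0,"dz": 0,"fingers": 0.085},
    {"rx": 0,"ry": 0,"rz": 0,"dx": 0,"dy": 0,"dz": 0,"fingers": 0.085},
    {"rx": 0,"ry": 0,"rz": 0,"dx": 0,"dy": 0,"dz": -0.02,"fingers": 0.085},
    {"rx": 0,"ry": 0,"rz": 0,"dx": 0,"dy": 0,"dz": -0.04,"fingers": 0.085},
    {"rx": 0,"ry": 0,"rz": 0,"dx": 0,"dy": 0,"dz": -0.04,"fingers": 0.085},
    {"rx": 0,"ry": 0,"rz": 0,"dx": 0,"dy": 0,"dz": -0.04,"fingers": 0.085},
    {"rx": 0,"ry": 0,"rz": 0,"dx": 0,"dy": 0,"dz": -0.03,"fingers": 0.085},
    {"rx": 0,"ry": 0,"rz": 0,"dx": 0.04,"dy": 0,"dz": 0,"fingers": 0.085},
    {"rx": 0,"ry": 0,"rz": 0,"dx": 0.04,"dy": 0,"dz": 0,"fingers": 0.085},
  ],
)

```text
time_s: 42.05
position: [0.426, -0.0972, 0.2301]
tool_rot: [[-0.961, -0.277, 0.001], [-0.277, 0.961, -0.001], [-0.001, -0.001, -1.0]]
ft_force: [-0.2, -0.9, -0.8]
grip_width: 0.0848
gripper_force: 0.0
```

Request:
arm_command(
  deltas=[
    {"rx": 0,"ry": 0,"rz": 0,"dx": 0.03,"dy": -0.03,"dz": 0,"fingers": 0.085},
    {"rx": 0,"ry": 0,"rz": 0,"dx": 0.03,"dy": -0.03,"dz": 0,"fingers": 0.085},
    {"rx": 0,"ry": 0,"rz": 0,"dx": 0,"dy": -0.03,"dz": 0,"fingers": 0.085},
    {"rx": 0,"ry": 0,"rz": 0,"dx": 0,"dy": -0.03,"dz": 0,"fingers": 0.085},
    {"rx": 0,"ry": 0,"rz": 0,"dx": 0,"dy": 0,"dz": 0,"fingers": 0.085},
    {"rx": 0,"ry": 0,"rz": 0,"dx": 0,"dy": 0,"dz": 0,"fingers": 0.085},
  ],
)

```text
time_s: 42.65
position: [0.4018, -0.2289, 0.2293]
tool_rot: [[-0.961, -0.275, -0.001], [-0.275, 0.961, 0.001], [0.0, 0.001, -1.0]]
ft_force: [-0.4, 0.6, 1.0]
grip_width: 0.0853
gripper_force: 0.0
```

Run:
```python
from h import *
st();im=env.get_image("top")
a=cv2.resize(im["color"][180:360,110:510],None,fx=2,fy=2,interpolation=cv2.INTER_CUBIC)
cv2.imwrite("pics/fin.png",np.vstack([cv2.imread("pics/topc.png")[:280],a[:280]]))
for k in ["herb_jar","jam_jar","red_jar"]:
    print(k,[(round(x["p"],2),np.round(ray(im,x["location"],.012),4).tolist()) for x in env.tip_of(k,im)[:1]],env.look_for(k,im)[:1])
```

```text
t 42.65 pos [ 0.4018 -0.2289  0.2293] yaw 105.96 tilt [-0.001  0.001] w 0.0853 f 0.0 ft [-0.4  0.6  1. ] q6 -150.3
herb_jar [(0.69, [0.513, 0.0139, 0.012])] [{'box': [274.0, 268.3, 299.2, 301.4], 'p': 0.96}]
jam_jar [(0.8, [0.5038, -0.0723, 0.012])] [{'box': [319.2, 273.2, 353.4, 309.3], 'p': 0.9}]
red_jar [(0.95, [0.5161, 0.2763, 0.012])] [{'box': [131.2, 268.9, 174.7, 295.2], 'p': 0.88}]
```

View pics/fin.png

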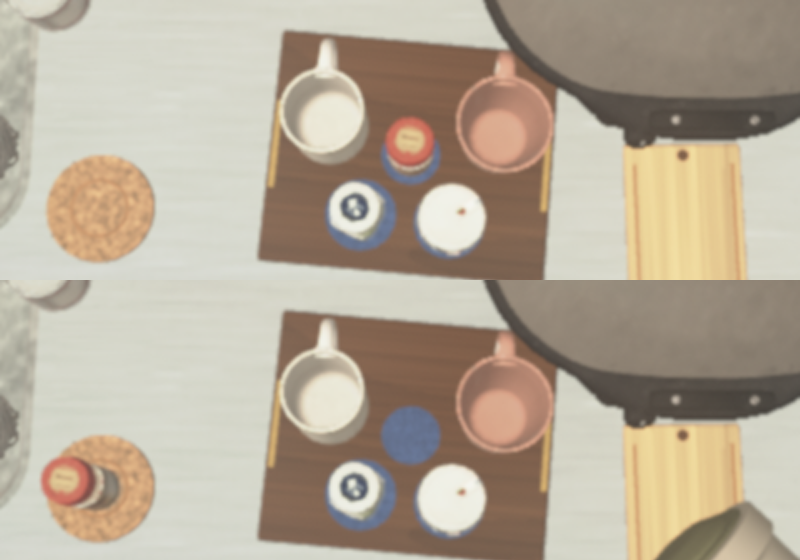

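Before (top) and after (bottom): the herb jar (355,210 → 355,490) and jam jar (451,219 → 451,499) are back on the same pixels. The mugs haven't moved. The red cap at (67,482) is where an upright jar in the middle of the mat should appear. I'm handing it in.

```bash
python3 -c "
from rig import env
print(env.close_job())"
```

```text
the job is handed in; nothing more can be done
None
```

The red-capped jar stands upright in the middle of the cork mat, both front jars are back on their original spots on the tray, and the mugs were not moved; the job is handed in at about 43 s of the 136 s allowed, and no verdict was returned.

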